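# Press the badges and put them away

### The job

Put every badge lying on the desk flat into a pocket of the badge press, face up, one per pocket. Then give the press two full strokes: each time swing its sprung lever all the way down to the stop, hold it there for a second and let it come all the way back up. Afterwards lay all the badges flat, face up, in the open drawer and push the drawer fully home until it clicks into its catch; do not shove the other desk things about or knock the cup over.

Things in the scene. Friction and masses are not known exactly. Their poses are not given: they have to be found in the camera images.
- badge_a: a round pocket badge, aluminium rim and white domed face, diameter 50 mm, 14 mm thick (dome 1 mm more), 35 g; origin at the centre of its underside, z up out of its face. Two or three badges are on the desk, all alike; absent ones read None
- badge_b: a round pocket badge, aluminium rim and white domed face, diameter 50 mm, 14 mm thick (dome 1 mm more), 35 g; origin at the centre of its underside, z up out of its face. Two or three badges are on the desk, all alike; absent ones read None
- badge_c: a round pocket badge, aluminium rim and white domed face, diameter 50 mm, 14 mm thick (dome 1 mm more), 35 g; origin at the centre of its underside, z up out of its face. Two or three badges are on the desk, all alike; absent ones read None
- press: grey clamshell badge press, fixed to the desk; base plate 245 x 205 x 22 mm, three pockets in a row along its y axis; origin on the desk under the middle pocket; x points away from the robot towards the lever's hinge (base spans x -78 to +168 mm). Hinge posts at x = +140 mm, y = +-92 mm, 67 mm high
- press_pocket0 (a point): centre of the floor of pocket 0, 22 mm above the desk: a square pocket, 57 to 58 mm wide, within a lip 3 mm high; pockets 63 mm apart along the press's y axis
- press_pocket1 (a point): centre of the floor of pocket 1, 22 mm above the desk: a square pocket, 57 to 58 mm wide, within a lip 3 mm high; pockets 63 mm apart along the press's y axis
- press_pocket2 (a point): centre of the floor of pocket 2, 22 mm above the desk: a square pocket, 57 to 58 mm wide, within a lip 3 mm high; pockets 63 mm apart along the press's y axis
- lever (a joint): the press's sprung lever: 0 = up and open (at rest), 1.45 rad = down on its stop; the spring always lifts it back; about 4 N at the bar to start it, 7 N at the stop. A plate on it (66 mm by 190 mm, at 107 to 173 mm from the hinge) comes down 1 mm above the badges lying in the pockets, and stands almost upright behind the pockets when open
- lever_bar (a point): middle of the lever's round handle bar: 16 mm diameter, 160 mm long along the press's y axis, black grip, carried at its ends by two side arms 148 mm apart; 250 mm from the hinge, about 300 mm above the desk when open, 50 mm when down
- lever_hinge (a point): middle of the lever's hinge axis (along the press's y axis), 140 mm behind the middle pocket, 50 mm above the desk
- unit: small plywood drawer unit fixed to the desk, its drawer facing the robot; carcass 190 deep x 210 wide x 75 mm high; x points away from the robot; origin on the desk 70 mm in front of the carcass's front edge (carcass spans x +70 to +260 mm)
- drawer (a joint): how far the drawer is pulled out towards the robot (m): 0 = home; a sprung catch has to be pushed past over the last 10 mm (about 3 N), then holds it at 0; it starts 0.12 to 0.16 m open
- drawer_front (a point): middle of the top edge of the drawer front's outer face (towards the robot); front 12 mm thick, 208 mm wide, from 5 to 71 mm above the desk, with a black finger mark; there is no handle: push on the face
- drawer_floor (a point): on the drawer's inner floor, 11 mm above the desk, 80 mm behind the inner face of the drawer front; inside 166 mm deep x 172 mm wide; side and rear walls 28 mm high
- phone: a black phone lying flat, 72 x 150 x 9 mm, bystander; origin under its centre
- eraser: a white eraser, 42 x 16 x 12 mm, bystander; origin under its centre
- sharpener: a metal pencil sharpener, 25 x 16 x 12 mm, bystander; origin under its centre
- cup: a lidded paper cup, 74 mm diameter, 94 mm high, bystander; origin under its centre, z up
- mouse: a grey computer mouse, 100 x 58 x 30 mm, bystander; origin under its centre
- stapler: a black stapler, 130 x 34 x 50 mm, bystander; origin under its centre
There are look-alikes about, which are no part of the job. Leave any orange look-alike of the badge_a alone.

How it is judged (in metres and radians):
On the way, in this order (a step that is already met when the one before it is completed fails the run):
1. every badge lies flat in a pocket and the lever is held down on its stop (first stroke) (value of joint lever above 1.39 rad and ((horizontal distance between badge_a and press_pocket0 below 0.009 m and z of badge_a in the frame of press_pocket0 below 0.003 m) or (horizontal distance between badge_a and press_pocket1 below 0.009 m and z of badge_a in the frame of press_pocket1 below 0.003 m) or (horizontal distance between badge_a and press_pocket2 below 0.009 m and z of badge_a in the frame of press_pocket2 below 0.003 m)) and angle between each of badge_a, badge_b, badge_c's own z axis and vertical below 0.12 rad and ((horizontal distance between badge_b and press_pocket0 below 0.009 m and z of badge_b in the frame of press_pocket0 below 0.003 m) or (horizontal distance between badge_b and press_pocket1 below 0.009 m and z of badge_b in the frame of press_pocket1 below 0.003 m) or (horizontal distance between badge_b and press_pocket2 below 0.009 m and z of badge_b in the frame of press_pocket2 below 0.003 m)) and ((horizontal distance between badge_c and press_pocket0 below 0.009 m and z of badge_c in the frame of press_pocket0 below 0.003 m) or (horizontal distance between badge_c and press_pocket1 below 0.009 m and z of badge_c in the frame of press_pocket1 below 0.003 m) or (horizontal distance between badge_c and press_pocket2 below 0.009 m and z of badge_c in the frame of press_pocket2 below 0.003 m))), for 0.4 s.
2. the lever is all the way back up (value of joint lever below 0.08 rad), for 0.1 s.
3. every badge lies flat in a pocket and the lever is held down on its stop again (second stroke) (all of step 1), for 0.4 s.
4. the lever is all the way back up again (value of joint lever below 0.08 rad), for 0.1 s.
At the end, for the whole second after the job is handed in: every badge lies flat and face up (tilt under 0.4 rad) and at rest on the drawer's floor inside its walls, the drawer is home in its catch (under 3 mm open), and the lever is up (under 0.08 rad) (x of badge_a in the frame of drawer_floor between -0.08 and 0.088 m and y of badge_a in the frame of drawer_floor between -0.087 and 0.087 m and z of badge_a in the frame of drawer_floor between -0.004 and 0.02 m and angle between each of badge_a, badge_b, badge_c's own z axis and vertical below 0.4 rad and linear speed of each of badge_a, badge_b, badge_c below 0.02 m/s and x of badge_b in the frame of drawer_floor between -0.08 and 0.088 m and y of badge_b in the frame of drawer_floor between -0.087 and 0.087 m and z of badge_b in the frame of drawer_floor between -0.004 and 0.02 m and x of badge_c in the frame of drawer_floor between -0.08 and 0.088 m and y of badge_c in the frame of drawer_floor between -0.087 and 0.087 m and z of badge_c in the frame of drawer_floor between -0.004 and 0.02 m and value of joint drawer below 0.003 m and value of joint lever below 0.08 rad); the robot touches nothing.
It fails at once if a bystander (phone, eraser, sharpener, cup, mouse, stapler) is shoved more than 6 cm (distance of any of phone, eraser, sharpener, cup, mouse, stapler from where it was at the start of the episode above 0.06 m).
It fails at once if the cup is knocked over (angle between cup's own z axis and vertical above 0.6 rad).
Of badge_a, badge_b, badge_c only 2 to 3 are there at a start; the rules pass over those that are not, and their reading is None.
At some moment in a run one of badge_a, badge_b, badge_c may be knocked a few centimetres aside while the robot is not near it.
Once in a run the grip may slacken for a moment while it holds something.
It also fails if it takes over 210 s, if anything falls off the work surface, if the arm or the gripper's body presses on something with over 40 N, if the wrist force passes 120 N, or if a joint passes its speed limit or range.

### The arm

A 6-joint arm with a two-finger parallel gripper is mounted at the origin on the work surface. World frame = base frame: x ahead of the robot, y to its left, z up, the work surface at z = 0. Lengths are in mm, angles in rad, forces in N, time in s.
With the tool pointing down it reaches from about 275 to 1000 mm from the base axis. Payload 8.4 kg.
Tool frame: the origin (TCP) lies on the centre line of the jaws, within the pads' length; the fingertips stand 22 mm ahead of it and the grasp point (between the pads) lies 3 mm ahead of it; z points along the fingers, y is the line along which they close (so a half turn about z gives the same grasp; the last joint's range is limited). The gripper opens to 85 mm and grips with 20 to 120 N. Pads are 22 mm wide; open, the fingers measure 114 mm over their backs; the gripper's body (76 mm by 85 mm) begins 54 mm behind the grasp point. The pads swing forward as they close: fully open they stand 13 mm farther back than shut.
Start: joints at [-1.108, 0.353, 1.633, -0, 1.155, -0.002], TCP at [280.152, -558.698, 253.281] pointing down, gripper open.
Joint ranges: [-2.63, 2.63], [-0.92, 2.1], [0.06, 2.66], [-1.3, 4.44], [0, 2.69], [-3.02, 3.02]. Speed limits (rad/s): [2.22, 2.22, 2.79, 3.14, 3.14, 3.14].

### API

Orientations are given as a unit quaternion [w, x, y, z].
In Python, from cell import sensors, cams, bot gives the robot as it stands.
- The arm moves only by the tool play_rows, never from a script. Its argument "increments" is text: rows parted by semicolons, each of 6 numbers parted by spaces: the shift along the tool's x, y, z scaled (see below), then the turn, a rotation vector about the tool's x, y, z scaled (see below). A call has 1 to 20 rows; each row is the pose to reach, as a shift and turn from the pose commanded when the call began, along the tool's axes at that moment; what a row does not reach only later rows make up. The controller multiplies each number of a shift by 100 cm and each number of a turn by 60 degrees. A row lasts 1/8 s, in which the tool goes at most 62.5 mm and 10.7 degrees, less where a joint would pass 70% of its speed; a pose out of reach is approached as far as the arm can. A call with a number of a shift or a turn outside -1 to 1 is refused whole. A call with a gripper value outside its range is refused whole. "gripper" is the closure, from 0 (fully open) to 1 (shut), set as the call begins (left out, the last holds). The fingers move at their own pace and stop on an object; "force" is the grip in N (left out, the last holds). Time passes only in rows, so rows that repeat a pose let the fingers close. It gives the time, the measured TCP pose, the force, the opening and the grip force at its end, in the units of the state.
- sensors.get_state(): the state, without advancing time (a new reading comes with each control period).
- cams.camera(name): name is "scene" or "top" or "wrist"; returns a dict with "img" (384x512x3 uint8, red, green, blue), "camera_matrix" (3x3 intrinsics, pixels), "k1" (the pictures are not rectified: a ray, as slopes to the right and down, at radius r is drawn at 1 + k1 r^2 times it, then the intrinsics apply), "R" (3x3) and "t" (3): a world point X has camera coordinates R X + t. Camera axes: x right, y down, z forward; pixel columns grow to the right and rows downward; lengths in mm; the calibration is good to about 2 mm. A picture is of the moment at which its call begins. There is no depth.
- bot.finish_job(): hands the job in; it is judged then, once.
The state is a dict: "clock": time; "joint_pos": joint angles; "qd": joint speeds; "tau": joint torques, N m; "eef_pos": TCP position; "tcp_rot": TCP orientation; "contact_force": force on the tool from outside, world axes, zero at the start; "torque": the same for the moment, N m; "gripper_width": opening from 0.0 (shut) to 1.0 (fully open); "grasp_force": force on a finger pad.
Only numpy, scipy, OpenCV 4.12 (cv2) and the standard library are available. Lean on these libraries where they do the work, as an engineer would, in place of code of your own. Each camera call takes 0.05 s, during which the arm holds its last target. There are 200 camera calls.

## Working session

There is one attempt and no reset: what is moved stays moved. The work goes in short steps, Python scripts to look and compute and a tool call to move; the robot and the scene stay as the last step left them, time stands still between calls to the robot, and variables do not carry over. Pictures are saved under pics/ and viewed, at most 14 in all, crops included, and the job is handed in when it is done.

Besides the shell and the picture viewer there is one more tool, called after ">>>" as a command line: name --argument value ..., lists and objects as JSON in quotes. play_rows: Moves the arm, as the interface text tells. Its arguments: {"type":"object","properties":{"increments":{"type":"string"},"gripper":{"type":"number"},"force":{"type":"number"}},"required":["increments"]}

```bash
ls; mkdir -p pics; cat > h.py <<'E'
import numpy as np, cv2
from cell import sensors, cams, bot
from scipy.spatial.transform import Rotation as Ro
def ray(c,uv):
    K=np.array(c["camera_matrix"]);uv=np.atleast_2d(np.array(uv,float))
    p=np.c_[(uv[:,0]-K[0,2])/K[0,0],(uv[:,1]-K[1,2])/K[1,1]]
    q=p.copy()
    for _ in range(20): q=p/(1+c["k1"]*(q**2).sum(1,keepdims=True))
    R=np.array(c["R"]);t=np.array(c["t"])
    d=np.c_[q,np.ones(len(q))]@R
    return -R.T@t,d
def onz(c,uv,z):
    o,d=ray(c,uv); s=(z-o[2])/d[:,2]; return o+s[:,None]*d
def proj(c,X):
    X=np.atleast_2d(X);Y=X@np.array(c["R"]).T+np.array(c["t"]);q=Y[:,:2]/Y[:,2:]
    q=q*(1+c["k1"]*(q**2).sum(1,keepdims=True));K=np.array(c["camera_matrix"])
    return np.c_[q[:,0]*K[0,0]+K[0,2],q[:,1]*K[1,1]+K[1,2]]
def rot():
    w,x,y,z=sensors.get_state()["tcp_rot"];return Ro.from_quat([x,y,z,w])
def save(c,n,crop=None,s=1):
    im=c["img"][:,:,::-1]
    if crop: u0,v0,u1,v1=crop; im=im[v0:v1,u0:u1]
    cv2.imwrite("pics/"+n,cv2.resize(im,None,fx=s,fy=s,interpolation=cv2.INTER_CUBIC))
def go(xyz,yaw=None):
    """increments to reach world xyz, tool down with tool-y axis at yaw (deg)"""
    s=sensors.get_state();r=rot();d=r.inv().apply(np.array(xyz)-s["eef_pos"])/1000
    out=d
    if yaw is not None:
        a=np.radians(yaw);y=np.array([np.cos(a),np.sin(a),0]);
        best=None
        for sg in(1,-1):
            Y=sg*y;Z=np.array([0,0,-1.]);T=Ro.from_matrix(np.c_[np.cross(Y,Z),Y,Z])
            v=(r.inv()*T).as_rotvec()
            if best is None or np.linalg.norm(v)<np.linalg.norm(best):best=v
        out=np.r_[d,best/np.radians(60)]
    return np.round(out,4)
E
python3 - <<'E'
from h import *
print({k:np.round(v,3) for k,v in sensors.get_state().items()})
for n in("top","scene"):
    c=cams.camera(n);save(c,n+"0.png",s=1.5);print(n,-np.array(c["R"]).T@c["t"],np.array(c["R"])[2],c["k1"])
E
```

```text
pics
{'clock': np.float64(0.0), 'joint_pos': array([-1.108,  0.354,  1.634,  0.   ,  1.155, -0.002]), 'qd': array([-0.   , -0.001, -0.   ,  0.002, -0.001, -0.001]), 'tau': array([-1.0000e-03, -6.0524e+01, -3.4208e+01,  0.0000e+00,  9.0000e-03,
        0.0000e+00]), 'eef_pos': array([ 279.952, -558.305,  252.551]), 'tcp_rot': array([-0.001,  0.973,  0.23 , -0.   ]), 'contact_force': array([ 0.173, -0.745, -0.598]), 'torque': array([ 0.045, -0.024, -0.006]), 'grasp_force': np.float64(0.0), 'gripper_width': np.float64(1.003)}
top [ 503.42528874  -44.10418363 1717.599796  ] [ 0.0356746   0.00282176 -0.99935948] -0.01237670431644958
scene [1285.28672634  212.52766827 1220.45746185] [-0.56969259 -0.20157799 -0.79675383] -0.03977702827445685
```

View pics/top0.png

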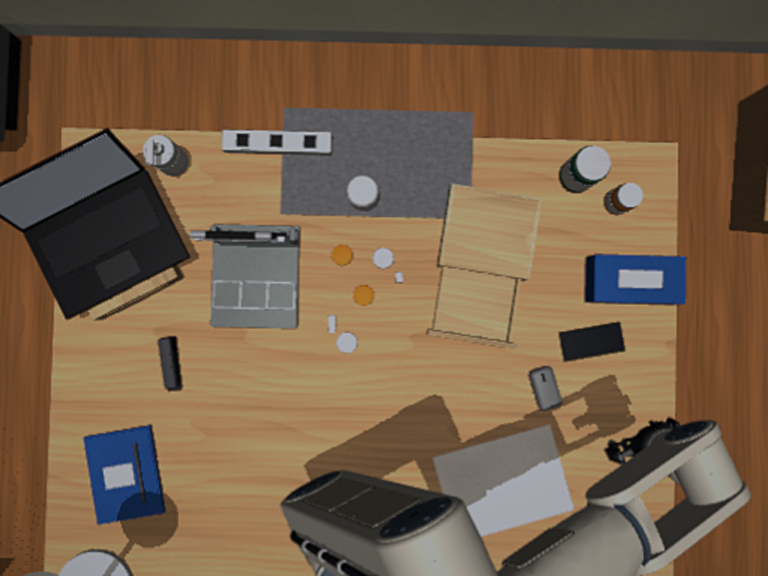

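View pics/scene0.png

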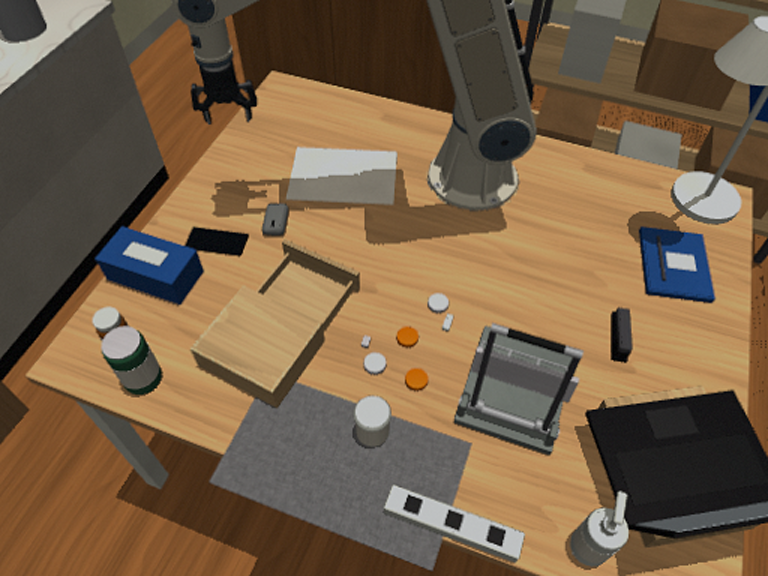

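Top view (1.5× pixels): two white round discs at (383,258) and (347,343). They could be confused with the orange discs at (342,255) and (363,295), the cup lid at (363,192), the eraser at (332,324) and the sharpener at (399,278). I choose the two white discs. The press is at (255,278) and the open drawer at (475,303). Next I'll measure, with one close crop to check.

```bash
python3 - <<'E'
from h import *
for n in("top","scene"):
    c=cams.camera(n);h=cv2.cvtColor(c["img"],cv2.COLOR_RGB2HSV)
    for nm,m,z in(("white",(h[...,1]<45)&(h[...,2]>150),14),("orange",(h[...,0]<15)&(h[...,1]>200)&(h[...,2]>150),14)):
        k,l,s,ce=cv2.connectedComponentsWithStats(m.astype(np.uint8))
        for i in range(1,k):
            if 12<s[i,4]<1500: print(n,nm,s[i,4],s[i,2:4],ce[i].round(1),onz(c,ce[i],z)[0].round(0))
    if n=="top":
        T=c
        a=c["img"][60:250,130:370]
        save(c,"crop1.png",(130,135,370,250),3.3)
    else: save(c,"crop2.png",(225,160,400,310),4)
E
```

```text
top white 673 [72 14] [183.7  93.6] [925. 223.  14.]
top white 201 [20 19] [105.1  98.2] [902. 506.  14.]
top white 390 [22 23] [395.3 108. ] [ 891. -540.   14.]
top white 286 [19 19] [241.2 126.6] [810.  13.  14.]
top white 203 [17 16] [420.  129.5] [ 815. -630.   14.]
top white 145 [14 14] [254.9 171.4] [650. -41.  14.]
top white 26 [5 7] [265.9 184.4] [605. -81.  14.]
top white 323 [29 12] [426.7 185.5] [ 614. -656.   14.]
top white 24 [20  3] [184.3 188.3] [584. 210.  14.]
top white 26 [ 2 13] [177.5 199. ] [545. 234.  14.]
top white 28 [ 8 11] [194.6 201.1] [539. 172.  14.]
top white 25 [18  5] [162.4 204.3] [524. 287.  14.]
top white 47 [ 5 12] [220.7 215.7] [489.  78.  14.]
top white 145 [14 13] [230.7 228.1] [446.  41.  14.]
top white 1146 [87 53] [458.1 315.6] [ 155. -773.   14.]
top white 264 [21 17] [ 78.9 317. ] [117. 572.  14.]
top white 424 [66 51] [462.3 357.1] [  10. -790.   14.]
top white 19 [ 7 13] [430.3 353.6] [  19. -676.   14.]
top white 1004 [47 34] [287.6 369.8] [ -49. -173.   14.]
top white 37 [7 8] [438.2 363.3] [ -14. -705.   14.]
top white 414 [37 16] [ 57
[... 551 characters left out ...]
 118 [13 11] [291.9 200.9] [446.  42.  14.]
scene white 184 [17 14] [ 69.9 211.4] [ 762. -662.   14.]
scene white 43 [ 7 11] [298.2 214. ] [491.  79.  14.]
scene white 21 [10  5] [332.3 218.3] [467. 193.  14.]
scene white 414 [25 21] [ 80.  227.9] [ 805. -590.   14.]
scene white 26 [6 6] [243.5 226.8] [605. -78.  14.]
scene white 21 [11  5] [382.6 233.7] [466. 367.  14.]
scene white 147 [14 13] [249.5 241. ] [649. -40.  14.]
scene white 14 [5 4] [383.1 252.5] [536. 382.  14.]
scene white 386 [23 22] [247.8 274.2] [761.  -2.  14.]
scene white 74 [37 16] [336.2 276.3] [671. 258.  14.]
scene white 1234 [94 50] [303.2 347.3] [915. 224.  14.]
scene white 486 [27 38] [406.4 350.4] [823. 501.  14.]
```

View pics/crop1.png

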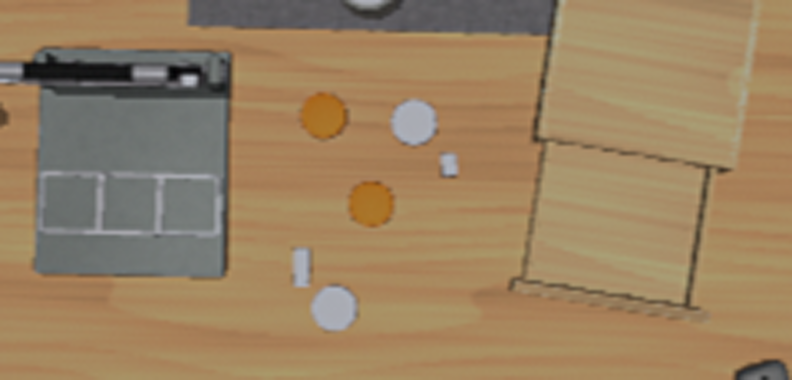

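View pics/crop2.png

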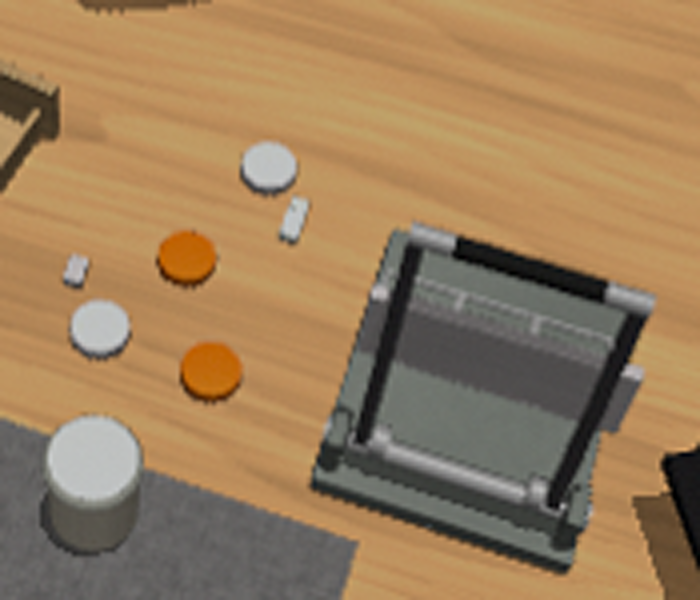

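Both crops show the white badges face up: A at full-size pixel (255,171) and B at (231,228). The two views agree within 2 mm at z = 14. I also see the pocket grid (142–197, 187–206), the press base and the drawer corners.

```bash
python3 - <<'E'
from h import *
c=cams.camera("top");h=cv2.cvtColor(c["img"],cv2.COLOR_RGB2HSV)
m=((h[...,1]<45)&(h[...,2]>135)).astype(np.uint8);m[:184]=0;m[210:]=0;m[:,:138]=0;m[:,201:]=0
p=np.argwhere(m)[:,::-1].astype(np.float32)
w=onz(c,p,25)[:,:2].astype(np.float32)
r=cv2.minAreaRect(w);print("lip",r,cv2.boxPoints(r).round(0).tolist())
# base grey: not-wood
g=((h[...,1]<60)&(h[...,2]>60)&(h[...,2]<150)).astype(np.uint8);g[:148]=0;g[225:]=0;g[:,:135]=0;g[:,205:]=0
q=np.argwhere(cv2.morphologyEx(g,cv2.MORPH_OPEN,np.ones((3,3),np.uint8)))[:,::-1]
q=q[q[:,1]>170]
r=cv2.minAreaRect(onz(c,q,22)[:,:2].astype(np.float32));print("base",r,cv2.boxPoints(r).round(0).tolist())
f=lambda u,v:(130+u/3.3,135+v/3.3)
print("drawer front top corners z71",onz(c,[f(512,290),f(515,277),f(705,317)],71).round(0).tolist())
print("carcass top front z75",onz(c,[f(536,139),f(733,170)],75).round(0).tolist())
print("inner front corners z39 ",onz(c,[f(524,283),f(688,306)],39).round(0).tolist(), "carc front walls",onz(c,[f(544,142),f(708,168)],39).round(0).tolist())
print(go([650,-41,150],90),go([446,41,150],90))
E
```

```text
lip ((553.8486938476562, 262.3950500488281), (66.83830261230469, 193.68263244628906), 0.14909765124320984) [[520.0, 359.0], [521.0, 165.0], [588.0, 166.0], [587.0, 359.0]]
base ((559.91796875, 261.3642578125), (167.28485107421875, 203.12843322753906), 1.3662883043289185) [[474.0, 361.0], [479.0, 158.0], [646.0, 162.0], [641.0, 365.0]]
drawer front top corners z71 [[470.0, -149.0, 71.0], [484.0, -152.0, 71.0], [447.0, -351.0, 71.0]]
carcass top front z75 [[628.0, -170.0, 75.0], [601.0, -377.0, 75.0]]
inner front corners z39  [[477.0, -164.0, 39.0], [457.0, -339.0, 39.0]] carc front walls [[628.0, -182.0, 39.0], [604.0, -357.0, 39.0]]
[ 5.627e-01 -2.968e-01  1.031e-01 -6.000e-04  1.000e-04  4.438e-01] [ 4.170e-01 -4.615e-01  1.032e-01 -6.000e-04  1.000e-04  4.438e-01]
```

```bash
python3 - <<'E'
from h import *
print(go([446,41.5,180],0),rot().as_matrix().round(2).tolist())
E
```

```text
[ 4.1730e-01 -4.6200e-01  7.3200e-02 -5.0000e-04 -3.0000e-04 -1.0562e+00] [[0.89, 0.45, -0.0], [0.45, -0.89, 0.0], [0.0, -0.0, -1.0]]
```

>>> play_rows --increments "0.417 -0.462 0.073 0 0 -1;0.417 -0.462 0.073 0 0 -1;0.417 -0.462 0.073 0 0 -1;0.417 -0.462 0.073 0 0 -1;0.417 -0.462 0.073 0 0 -1;0.417 -0.462 0.073 0 0 -1;0.417 -0.462 0.073 0 0 -1;0.417 -0.462 0.073 0 0 -1;0.417 -0.462 0.073 0 0 -1;0.417 -0.462 0.073 0 0 -1;0.417 -0.462 0.073 0 0 -1;0.417 -0.462 0.073 0 0 -1;0.417 -0.462 0.073 0 0 -1;0.417 -0.462 0.073 0 0 -1;0.417 -0.462 0.073 0 0 -1" --gripper 0.2 --force 60

```text
clock: 2.12
eef_pos: [445.8, 40.4, 180.4]
tcp_rot: [0.0, 0.728, 0.685, 0.0]
contact_force: [-0.3, -0.5, -0.2]
gripper_width: 0.798
grasp_force: 0.0
```

```bash
cat >> h.py <<'E'
def badges(c,z=15,show=True):
    h=cv2.cvtColor(c["img"],cv2.COLOR_RGB2HSV);m=((h[...,1]<45)&(h[...,2]>150)).astype(np.uint8)
    k,l,s,ce=cv2.connectedComponentsWithStats(m);o=[]
    for i in range(1,k):
        if s[i,4]>=90:
            ct=max(cv2.findContours((l==i).astype(np.uint8),0,2)[0],key=cv2.contourArea)
            w=onz(c,ct.reshape(-1,2),z)[:,:2].astype(np.float32)
            (x,y),r=cv2.minEnclosingCircle(w)
            if 17<r<33:o.append((ce[i].round(0).tolist(),s[i,4],round(x,1),round(y,1),round(r,1)))
    return o
E
python3 - <<'E'
from h import *
s=sensors.get_state();print(s["eef_pos"],s["gripper_width"],s["clock"])
c=cams.camera("wrist");print(badges(c));save(c,"w1.png")
c=cams.camera("top");print(badges(c))
print(go([446,41.5,60],0))
E
```

```text
[445.8021329   40.36179764 180.41310056] 0.7978852616820347 2.125
[([463.0, 243.0], np.int32(1548), 648.0, -40.8, 24.1)]
[([420.0, 130.0], np.int32(201), 814.6, -629.4, 28.9), ([255.0, 171.0], np.int32(141), 650.0, -40.6, 24.9)]
[ 8.000e-04  1.000e-04  1.204e-01  1.000e-04 -0.000e+00 -5.710e-02]
```

View pics/w1.png

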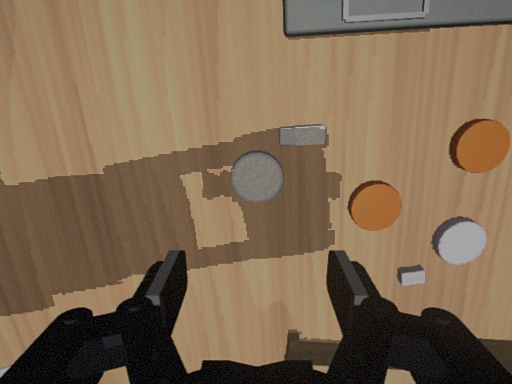

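Wrist view: badge B is in shadow at (257,177), the eraser is at (302,135), and the orange discs are to the right. The press corner at the top shows the press's tilt.

```bash
python3 - <<'E'
from h import *
c=cams.camera("wrist")
h=cv2.cvtColor(c["img"],cv2.COLOR_RGB2HSV);m=((h[...,1]<60)&(h[...,2]>85)).astype(np.uint8)
m[:148]=0;m[215:]=0;m[:,:215]=0;m[:,300:]=0
ct=max(cv2.findContours(m,0,2)[0],key=cv2.contourArea)
print(cv2.contourArea(ct),[cv2.minEnclosingCircle(onz(c,ct.reshape(-1,2),z)[:,:2].astype(np.float32)) for z in(8,14)])
print(onz(c,[[257,177],[463,243]],14))
p=onz(c,[[286,35],[511,24]],22);print(p,np.degrees(np.arctan2(*(p[1]-p[0])[[1,0]])))
print(go([445.5,41.5,60],0))
E
```

```text
1994.0 [((445.365234375, 38.08058166503906), 25.170618057250977), ((445.46734619140625, 39.82927322387695), 24.653820037841797)]
[[445.99936011  41.11012386  14.        ]
 [649.22937088 -40.37617303  14.        ]]
[[475.94151913 158.27734698  22.        ]
 [654.02982863 156.88996787  22.        ]] -0.4463479920636343
[ 6.000e-04 -4.000e-04  1.204e-01  1.000e-04 -0.000e+00 -5.690e-02]
```

>>> play_rows --increments "0 0 0.04 0 0 -0.057;0 0 0.09 0 0 -0.057;0 0 0.135 0 0 -0.057;0 0 0.135 0 0 -0.057;0 0 0.135 0 0 -0.057" --gripper 0.32

```text
clock: 2.9
eef_pos: [446.5, 41.2, 46.4]
tcp_rot: [0.0, 0.707, 0.707, 0.0]
contact_force: [-0.5, -0.1, 0.4]
gripper_width: 0.679
grasp_force: 0.0
```

>>> play_rows --increments "0 0 0.005 0 0 0;0 0 0.01 0 0 0;0 0 0.014 0 0 0;0 0 0.016 0 0 0;0 0 0.016 0 0 0"

```text
clock: 3.52
eef_pos: [445.7, 41.2, 29.1]
tcp_rot: [-0.0, 0.707, 0.707, -0.0]
contact_force: [-0.4, 0.1, 0.2]
gripper_width: 0.682
grasp_force: 0.0
```

>>> play_rows --increments "0 0 0.002 0 0 0;0 0 0.004 0 0 0;0 0 0.004 0 0 0"

```text
clock: 3.9
eef_pos: [445.7, 41.2, 25.1]
tcp_rot: [-0.0, 0.707, 0.707, -0.0]
contact_force: [1.0, -0.0, 0.6]
gripper_width: 0.686
grasp_force: 0.0
```

>>> play_rows --increments "0 0 0.001 0 0 0;0 0 0.003 0 0 0;0 0 0.003 0 0 0"

```text
clock: 4.28
eef_pos: [445.7, 41.2, 22.1]
tcp_rot: [-0.0, 0.707, 0.707, -0.0]
contact_force: [0.3, 0.0, -0.1]
gripper_width: 0.683
grasp_force: 0.0
```

>>> play_rows --increments "0 0 0.001 0 0 0;0 0 0.002 0 0 0;0 0 0.002 0 0 0"

```text
clock: 4.65
eef_pos: [445.8, 41.2, 20.2]
tcp_rot: [-0.0, 0.707, 0.707, -0.0]
contact_force: [0.0, 0.0, 0.5]
gripper_width: 0.68
grasp_force: 0.0
```

>>> play_rows --increments "0 0 0.001 0 0 0;0 0 0.003 0 0 0;0 0 0.003 0 0 0"

```text
clock: 5.03
eef_pos: [445.9, 41.2, 17.4]
tcp_rot: [0.0, 0.707, 0.707, 0.0]
contact_force: [0.0, 0.8, 3.6]
gripper_width: 0.682
grasp_force: 2.3
```

>>> play_rows --increments "0 0 0.001 0 0 0;0 0 0.002 0 0 0;0 0 0.002 0 0 0"

```text
clock: 5.4
eef_pos: [446.0, 41.2, 17.2]
tcp_rot: [0.0, 0.707, 0.707, 0.0]
contact_force: [-8.4, -1.4, 43.4]
gripper_width: 0.678
grasp_force: 21.7
```

>>> play_rows --increments "0 0 -0.005 0 0 0;0 0 -0.009 0 0 0;0 0 -0.009 0 0 0"

```text
clock: 5.78
eef_pos: [446.0, 41.2, 24.4]
tcp_rot: [0.0, 0.707, 0.707, 0.0]
contact_force: [-0.0, -0.9, 0.6]
gripper_width: 0.681
grasp_force: 0.0
```

>>> play_rows --increments "0 0 0 0 0 0;0 0 0 0 0 0;0 0 0 0 0 0;0 0 0 0 0 0" --gripper 0.6 --force 60

```text
clock: 6.28
eef_pos: [445.8, 41.2, 24.6]
tcp_rot: [-0.0, 0.707, 0.707, -0.0]
contact_force: [-2.6, -0.3, 15.2]
gripper_width: 0.56
grasp_force: 59.2
```

```bash
python3 - <<'E'
from h import *
print(go([554,130,150],0))
E
```

```text
[ 0.0887  0.1082 -0.1254 -0.0002  0.      0.0009]
```

>>> play_rows --increments "0 0 -0.03 0 0 0;0 0 -0.06 0 0 0;0.03 0.04 -0.1 0 0 0;0.06 0.07 -0.125 0 0 0;0.089 0.108 -0.125 0 0 0;0.089 0.108 -0.125 0 0 0;0.089 0.108 -0.125 0 0 0"

```text
clock: 7.15
eef_pos: [552.5, 129.9, 148.2]
tcp_rot: [-0.001, 0.707, 0.708, -0.001]
contact_force: [0.3, -0.6, -0.4]
gripper_width: 0.545
grasp_force: 62.2
```

```bash
python3 - <<'E'
from h import *
s=sensors.get_state();print(s["eef_pos"],s["gripper_width"],s["grasp_force"],s["clock"])
c=cams.camera("wrist");save(c,"w2.png",s=1.5)
c=cams.camera("top");print(badges(c))
E
```

```text
[552.49443052 129.94413527 148.22266218] 0.5448934625643426 62.22050070762634 7.15
[([420.0, 130.0], np.int32(202), 814.6, -629.4, 28.9), ([255.0, 171.0], np.int32(141), 650.0, -40.6, 24.9)]
```

View pics/w2.png

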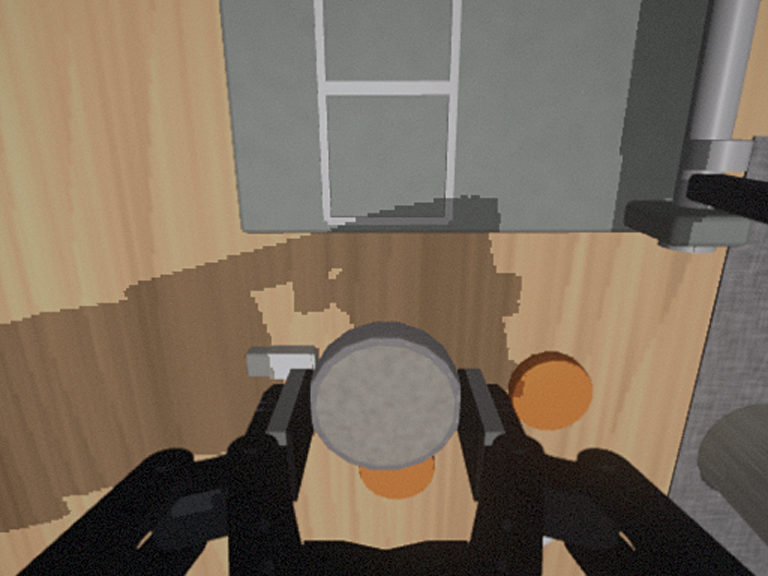

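The wrist view shows badge B held level in the jaws at (386,395). The near pocket lies between the lip lines at u≈324 and 452 and v≈88 and 220 (1.5× pixels).

```bash
python3 - <<'E'
from h import *
c=cams.camera("wrist");print(c["R"],-np.array(c["R"]).T@c["t"])
u=np.array([[327,220],[450,219],[322,88],[454,88],[317,0],[458,0],[243,232],[221,0],[700,232]])/1.5
p=onz(c,u,25);print(p.round(1).tolist());print("ctr",p[:4].mean(0))
print(onz(c,u[6:],22).round(1).tolist())
h=cv2.cvtColor(c["img"],cv2.COLOR_RGB2HSV)
print(go([554,199,80],0))
E
```

```text
[[ 9.99998547e-01 -1.55873790e-04 -1.69784160e-03]
 [ 4.05686074e-04 -9.45458733e-01  3.25741647e-01]
 [-1.65601375e-03 -3.25741862e-01 -9.45457295e-01]] [552.06237799 212.32035488 268.30551705]
[[522.1, 166.4, 25.0], [584.9, 166.9, 25.0], [522.2, 228.9, 25.0], [584.2, 228.9, 25.0], [521.4, 265.5, 25.0], [584.3, 265.5, 25.0], [478.5, 160.2, 25.0], [478.4, 265.8, 25.0], [715.0, 160.5, 25.0]]
ctr [553.35213942 197.78450523  25.        ]
[[477.6, 159.5, 22.0], [477.5, 266.4, 22.0], [717.0, 159.8, 22.0]]
[ 0.0695  0.0016  0.0687 -0.0016  0.0004  0.0003]
```

```bash
python3 - <<'E'
from h import *
c=cams.camera("wrist")
print(onz(c,np.array([[386,347],[386,467],[315,400],[458,400]])/1.5,138).round(1).tolist(),sensors.get_state()["eef_pos"])
E
```

```text
[[552.4, 149.3, 138.0], [552.4, 105.6, 138.0], [530.2, 131.0, 138.0], [574.9, 131.0, 138.0]] [552.8078916  129.58232251 148.93884862]
```

```bash
python3 - <<'E'
from h import *
print(go([553.5,199.2,75],0))
E
```

```text
[ 0.0696  0.0008  0.0739 -0.0011  0.0003  0.0002]
```

>>> play_rows --increments "0.035 0.001 0 0 0 0;0.07 0.001 0.02 0 0 0;0.07 0.001 0.05 0 0 0;0.07 0.001 0.074 0 0 0;0.07 0.001 0.074 0 0 0;0.07 0.001 0.074 0 0 0"

```text
clock: 8.1
eef_pos: [555.0, 200.1, 76.1]
tcp_rot: [0.0, 0.707, 0.707, 0.0]
contact_force: [0.7, 0.4, -0.1]
gripper_width: 0.553
grasp_force: 62.5
```

```bash
python3 - <<'E'
from h import *
s=sensors.get_state();print(s["eef_pos"],s["gripper_width"],s["grasp_force"],s["clock"])
c=cams.camera("wrist")
print(go([553.5,199.2,48],0));save(c,"w3.png")
E
```

```text
[555.03849286 200.08861088  76.11045761] 0.5532179978128194 62.52485275268555 8.1
[-0.001  -0.0019  0.0284  0.0014 -0.0005  0.0004]
```

View pics/w3.png

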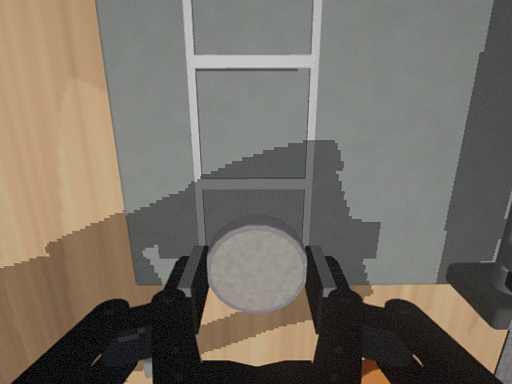

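The badge is above the first pocket. The dividers at v≈184 and v≈62 will check the pocket positions.

```bash
python3 - <<'E'
from h import *
c=cams.camera("wrist")
print(onz(c,[[255,184],[255,62],[195.5,125],[312,125]],25).round(1).tolist())
print(go([553.5,198.8,48.5],0))
E
```

```text
[[554.1, 229.7, 25.0], [554.2, 293.2, 25.0], [522.8, 262.3, 25.0], [584.3, 262.3, 25.0]]
[-0.0015 -0.002   0.028   0.0017 -0.0006  0.0005]
```

>>> play_rows --increments "-0.001 -0.001 0.01 0 0 0;-0.001 -0.001 0.02 0 0 0;-0.001 -0.001 0.027 0 0 0;-0.001 -0.001 0.027 0 0 0"

```text
clock: 8.7
eef_pos: [553.4, 199.2, 47.5]
tcp_rot: [-0.0, 0.707, 0.707, -0.0]
contact_force: [-0.1, -0.2, -0.5]
gripper_width: 0.553
grasp_force: 62.9
```

>>> play_rows --increments "0 0 0.001 0 0 0;0 0 0.002 0 0 0;0 0 0.002 0 0 0"

```text
clock: 9.07
eef_pos: [553.7, 199.4, 46.8]
tcp_rot: [0.0, 0.707, 0.707, 0.0]
contact_force: [-1.3, 0.6, 4.8]
gripper_width: 0.551
grasp_force: 63.3
```

>>> play_rows --increments "0 0 0 0 0 0;0 0 0 0 0 0;0 0 -0.03 0 0 0;0 0 -0.08 0 0 0;0 0 -0.12 0 0 0;0 -0.05 -0.12 0 0 0;0 -0.05 -0.12 0 0 0" --gripper 0.3

```text
clock: 9.95
eef_pos: [500.6, 198.8, 166.3]
tcp_rot: [-0.001, 0.707, 0.708, -0.001]
contact_force: [0.1, -0.5, 0.2]
gripper_width: 0.699
grasp_force: 0.0
```

```bash
python3 - <<'E'
from h import *
s=sensors.get_state();print(s["eef_pos"],s["gripper_width"],s["grasp_force"],s["clock"])
c=cams.camera("wrist");print(badges(c,37));save(c,"w4.png")
c=cams.camera("top");print(badges(c))
print(go([649.7,-40.6,120],0))
E
```

```text
[500.56474273 198.7811894  166.31754981] 0.6993554885514912 0.0 9.95
[([247.0, 296.0], np.int32(471), 490.0, 95.5, 18.8), ([387.0, 376.0], np.int32(427), 637.8, -6.3, 18.5)]
[([420.0, 130.0], np.int32(202), 814.6, -629.4, 28.9), ([255.0, 171.0], np.int32(143), 650.0, -40.6, 24.9)]
[-2.402e-01  1.456e-01  4.650e-02  6.000e-04 -2.000e-04  1.300e-03]
```

>>> play_rows --increments "-0.05 0.03 0 0 0 0;-0.1 0.06 0 0 0 0;-0.15 0.09 0 0 0 0;-0.2 0.12 0 0 0 0;-0.24 0.146 0 0 0 0;-0.24 0.146 0.04 0 0 0;-0.24 0.146 0.046 0 0 0;-0.24 0.146 0.046 0 0 0;-0.24 0.146 0.046 0 0 0"

```text
clock: 11.18
eef_pos: [650.7, -40.1, 121.6]
tcp_rot: [0.001, 0.706, 0.708, 0.001]
contact_force: [0.2, 0.6, 0.0]
gripper_width: 0.698
grasp_force: 0.0
```

```bash
python3 - <<'E'
from h import *
s=sensors.get_state();print(s["eef_pos"],s["clock"])
c=cams.camera("wrist");print(badges(c,14))
h=cv2.cvtColor(c["img"],cv2.COLOR_RGB2HSV);m=((h[...,1]<60)&(h[...,2]>85)).astype(np.uint8)
k,l,st,ce=cv2.connectedComponentsWithStats(m)
for i in range(1,k):
    if st[i,4]>200: print(st[i],onz(c,ce[i],14).round(0))
c=cams.camera("top");print(badges(c))
print(go([649.7,-40.6,50],0))
E
```

```text
[650.70060338 -40.12414381 121.56495937] 11.175
[]
[  368     0   144   382 34716] [[796. -25.  14.]]
[   0   16   46   30 1248] [[498.  76.  14.]]
[ 223  169   65   61 3078] [[649. -40.  14.]]
[183 233  34  22 521] [[606. -78.  14.]]
[([420.0, 130.0], np.int32(202), 814.6, -629.4, 28.9), ([186.0, 196.0], np.int32(136), 554.3, 201.6, 23.8)]
[-0.0005 -0.0011  0.0716  0.0019  0.0001  0.0016]
```

>>> play_rows --increments "0 -0.001 0.04 0 0 0;0 -0.001 0.075 0 0 0;0 -0.001 0.09 0 0 0;0 -0.001 0.096 0 0 0;0 -0.001 0.096 0 0 0;0 -0.001 0.096 0 0 0" --gripper 0.3

```text
clock: 12.02
eef_pos: [649.8, -40.7, 25.5]
tcp_rot: [0.001, 0.707, 0.707, 0.001]
contact_force: [0.0, -0.8, -0.2]
gripper_width: 0.699
grasp_force: 0.0
```

>>> play_rows --increments "0 0 0 0 0 0;0 0 0 0 0 0;0 0 0 0 0 0;0 0 0 0 0 0" --gripper 0.6 --force 60

```text
clock: 12.52
eef_pos: [649.7, -40.6, 26.0]
tcp_rot: [0.001, 0.707, 0.707, 0.001]
contact_force: [-2.6, 0.5, 8.3]
gripper_width: 0.553
grasp_force: 60.1
```

```bash
python3 - <<'E'
from h import *
s=sensors.get_state();print(s["eef_pos"],s["clock"])
print(go([649.7,-40.6,110],0),go([553.5,262,110],0))
E
```

```text
[649.69317908 -40.64619896  25.97298008] 12.525
[ 0.      0.0002 -0.084   0.0017  0.0001  0.0008] [ 3.027e-01 -9.580e-02 -8.420e-02  1.700e-03  1.000e-04  8.000e-04]
```

>>> play_rows --increments "0 0 -0.04 0 0 0;0 0 -0.08 0 0 0;0.05 -0.016 -0.084 0 0 0;0.1 -0.032 -0.084 0 0 0;0.15 -0.048 -0.084 0 0 0;0.2 -0.064 -0.084 0 0 0;0.25 -0.08 -0.084 0 0 0;0.303 -0.096 -0.084 0 0 0;0.303 -0.096 -0.084 0 0 0;0.303 -0.096 -0.084 0 0 0;0.303 -0.096 -0.084 0 0 0"

```text
clock: 13.9
eef_pos: [553.1, 261.1, 108.4]
tcp_rot: [0.0, 0.707, 0.707, -0.0]
contact_force: [0.3, -0.4, -0.7]
gripper_width: 0.55
grasp_force: 61.6
```

```bash
python3 - <<'E'
from h import *
s=sensors.get_state();print(s["eef_pos"],s["gripper_width"],s["grasp_force"],s["clock"])
c=cams.camera("wrist");save(c,"w5.png")
c=cams.camera("top");print(badges(c))
print(go([553.5,262,52],0))
E
```

```text
[553.08149446 261.09443736 108.44455853] 0.5502535068477056 61.64346098899841 13.9
[([420.0, 130.0], np.int32(203), 815.1, -629.7, 29.2)]
[ 0.0009  0.0004  0.0564  0.0001  0.0001 -0.0008]
```

View pics/w5.png

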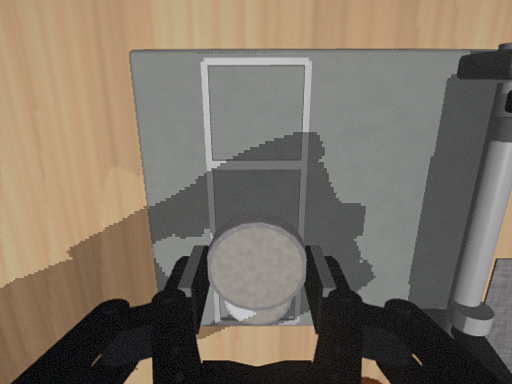

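Badge A is held at (257,265), and B lies in the pocket behind it at (245,310). Now I'll lower A into the middle pocket.

>>> play_rows --increments "0.001 0 0.03 0 0 0;0.001 0 0.05 0 0 0;0.001 0 0.059 0 0 0;0.001 0 0.06 0 0 0;0.001 0 0.062 0 0 0;0.001 0 0.062 0 0 0"

```text
clock: 14.75
eef_pos: [552.6, 262.9, 47.9]
tcp_rot: [0.0, 0.707, 0.707, -0.0]
contact_force: [-5.8, -4.2, 16.9]
gripper_width: 0.55
grasp_force: 63.5
```

>>> play_rows --increments "0 0 0 0 0 0;0 0 0 0 0 0;0 0 0 0 0 0;0 0 -0.03 0 0 0;0 0 -0.08 0 0 0;-0.05 -0.03 -0.14 0 0 0;-0.1 -0.03 -0.14 0 0 0;-0.12 -0.03 -0.14 0 0 0;-0.12 -0.03 -0.14 0 0 0" --gripper 0.3

```text
clock: 15.88
eef_pos: [522.7, 142.0, 186.6]
tcp_rot: [0.0, 0.708, 0.707, 0.0]
contact_force: [-0.2, 0.8, 1.0]
gripper_width: 0.702
grasp_force: 0.0
```

```bash
python3 - <<'E'
from h import *
s=sensors.get_state();print(s["eef_pos"],s["gripper_width"],s["clock"])
c=cams.camera("wrist");save(c,"w6.png");C=c
h=cv2.cvtColor(c["img"],cv2.COLOR_RGB2HSV);
for n in("top","scene"):
  c=cams.camera(n);print(n,badges(c,36))
E
```

```text
[522.73933118 142.01168068 186.63419216] 0.7024523240025909 15.875
top [([420.0, 130.0], np.int32(202), 810.7, -622.2, 28.5)]
scene [([70.0, 211.0], np.int32(183), 771.2, -646.9, 28.5)]
```

View pics/w6.png

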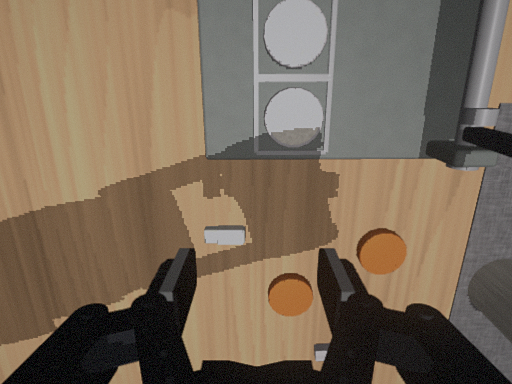

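The wrist view shows both badges flat inside their pockets at (295,33) and (294,118). Next I'll locate the lever bar across the two earlier views: its grip centre is at top (153.5,157) and scene (358,227).

```bash
python3 - <<'E'
from h import *
b=np.array([693.5-250*np.cos(1.45),261.5,50+250*np.sin(1.45)]);print("pred",b)
R={}
for n,uv in(("top",(153.5,157)),("scene",(358,227))):
    c=cams.camera(n);R[n]=ray(c,uv);print(n,proj(c,b).round(1),onz(c,uv,b[2]).round(0))
(o1,d1),(o2,d2)=R.values();A=np.c_[d1[0],-d2[0]];k=np.linalg.lstsq(A,o2-o1,rcond=None)[0]
print(o1+k[0]*d1[0],o2+k[1]*d2[0])
print(go([663.5,261.5,380],0))
E
```

```text
pred [663.37430766 261.5        298.17824776]
top [[153.9 156.4]] [[661. 263. 298.]]
scene [[355.8 226.8]] [[662. 267. 298.]]
[661.7065324  263.2228327  296.03144164] [660.92810059 267.12439046 296.78824165]
[ 0.1171  0.1409 -0.1942 -0.0004 -0.      0.0018]
```

>>> play_rows --increments "0 0 -0.06 0 0 0;0 0 -0.12 0 0 0;0 0 -0.18 0 0 0;0.04 0.05 -0.194 0 0 0;0.08 0.1 -0.194 0 0 0;0.117 0.14 -0.194 0 0 0;0.117 0.14 -0.194 0 0 0;0.117 0.14 -0.194 0 0 0;0.117 0.14 -0.194 0 0 0;0.117 0.14 -0.194 0 0 0"

```text
clock: 17.38
eef_pos: [662.2, 259.9, 381.1]
tcp_rot: [0.0, 0.707, 0.707, 0.0]
contact_force: [-0.3, -0.6, 0.3]
gripper_width: 0.699
grasp_force: 0.0
```

```bash
python3 - <<'E'
from h import *
s=sensors.get_state();print(s["eef_pos"],s["clock"])
c=cams.camera("wrist");save(c,"w7.png")
print(proj(c,[[662.5,262,305],[662.5,182,305],[662.5,342,305]]).round(0).tolist(),go([662.5,262,301],0))
E
```

```text
[662.18459042 259.87836111 381.13804815] 17.375
[[258.0, 212.0], [257.0, 312.0], [258.0, 85.0]] [ 0.0021  0.0002  0.0801  0.0008 -0.0003  0.0004]
```

View pics/w7.png

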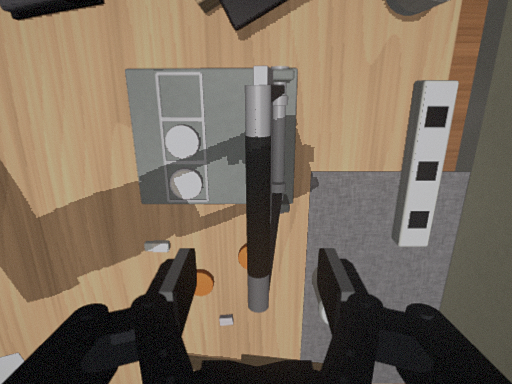

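The bar runs along u≈258 from v=85 to v=312, exactly as predicted. Descending to grip it.

>>> play_rows --increments "0.002 0 0.04 0 0 0;0.002 0 0.07 0 0 0;0.002 0 0.08 0 0 0;0.002 0 0.08 0 0 0" --gripper 0.5

```text
clock: 17.92
eef_pos: [662.6, 262.2, 300.6]
tcp_rot: [-0.0, 0.707, 0.707, -0.0]
contact_force: [0.1, -0.1, 1.3]
gripper_width: 0.495
grasp_force: 0.0
```

>>> play_rows --increments "0 0 0 0 0 0;0 0 0 0 0 0;0 0 0 0 0 0;0 0 0 0 0 0" --gripper 1 --force 60

```text
clock: 18.42
eef_pos: [663.1, 262.6, 302.1]
tcp_rot: [0.0, 0.707, 0.707, 0.001]
contact_force: [-0.8, -0.2, 7.1]
gripper_width: 0.168
grasp_force: 58.5
```

```bash
cat > arc.py <<'E'
from h import *
import sys
s=sensors.get_state();e=s["eef_pos"];print(e,s["gripper_width"],s["grasp_force"],s["contact_force"],s["clock"])
r=rot().inv()
# TCP rides with bar; bar(q) relative to bar at q0
q0=float(sys.argv[1])
B=lambda q:np.array([-250*np.cos(1.45-q),0,250*np.sin(1.45-q)])
for q in map(float,sys.argv[2].split(",")): print(q,np.round(r.apply(B(q)-B(q0))/1000,3))
E
python3 arc.py 0 0.1,0.2,0.3,0.4,0.5,0.6,0.7,0.8,0.9,1.0,1.1,1.2,1.3,1.4,1.45,1.46
```

```text
[663.12510747 262.60557938 302.14904253] 0.16783976099931366 58.484482169151306 [-0.84024813 -0.19228895  7.11457628] 18.425
0.1 [ 0.    -0.025  0.004]
0.2 [ 0.    -0.049  0.011]
0.3 [ 0.    -0.072  0.02 ]
0.4 [ 0.    -0.094  0.031]
0.5 [ 0.    -0.115  0.045]
0.6 [ 0.    -0.135  0.06 ]
0.7 [ 0.    -0.153  0.077]
0.8 [ 0.    -0.169  0.097]
0.9 [ 0.    -0.183  0.117]
1.0 [ 0.    -0.195  0.139]
1.1 [ 0.    -0.205  0.162]
1.2 [ 0.    -0.213  0.186]
1.3 [ 0.    -0.218  0.21 ]
1.4 [-0.    -0.22   0.235]
1.45 [-0.    -0.22   0.248]
1.46 [-0.   -0.22  0.25]
```

Half the arc first, so I can check the forces.

>>> play_rows --increments "0 -0.012 0.002 0 0 0;0 -0.025 0.004 0 0 0;0 -0.049 0.011 0 0 0;0 -0.072 0.02 0 0 0;0 -0.094 0.031 0 0 0;0 -0.115 0.045 0 0 0;0 -0.135 0.06 0 0 0;0 -0.153 0.077 0 0 0;0 -0.153 0.077 0 0 0"

```text
clock: 19.55
eef_pos: [510.3, 262.5, 223.6]
tcp_rot: [0.001, 0.707, 0.708, 0.002]
contact_force: [5.6, -0.7, 0.1]
gripper_width: 0.162
grasp_force: 62.9
```

```bash
python3 arc.py 0.7 0.8,0.9,1.0,1.1,1.2,1.3,1.4,1.45,1.47
```

```text
[510.3300316  262.51563373 223.5875672 ] 0.16176708980870594 62.861183881759644 [ 5.61881413 -0.68538931  0.06026844] 19.55
0.8 [ 0.    -0.016  0.019]
0.9 [ 0.   -0.03  0.04]
1.0 [ 0.    -0.042  0.062]
1.1 [ 0.    -0.052  0.085]
1.2 [-0.    -0.06   0.108]
1.3 [-0.    -0.065  0.133]
1.4 [-0.    -0.067  0.158]
1.45 [-0.    -0.068  0.17 ]
1.47 [-0.    -0.068  0.175]
```

>>> play_rows --increments "0 -0.016 0.019 0 0 0;0 -0.03 0.04 0 0 0;0 -0.042 0.062 0 0 0;0 -0.052 0.085 0 0 0;0 -0.06 0.108 0 0 0;0 -0.065 0.133 0 0 0;0 -0.067 0.158 0 0 0;0 -0.068 0.166 0 0 0;0 -0.068 0.171 0 0 0;0 -0.068 0.172 0 0 0;0 -0.068 0.172 0 0 0"

```text
clock: 20.92
eef_pos: [443.1, 262.5, 52.4]
tcp_rot: [0.001, 0.707, 0.708, 0.001]
contact_force: [1.1, -4.5, 8.4]
gripper_width: 0.161
grasp_force: 68.5
```

```bash
python3 - <<'E'
from h import *
s=sensors.get_state();e=s["eef_pos"];print(e,s["gripper_width"],s["grasp_force"],s["contact_force"])
print("q by z",1.45-np.arcsin((e[2]-5-50)/250))
c=cams.camera("scene");save(c,"s2.png",(290,150,430,290),4)
E
```

```text
[443.1117926  262.4660035   52.39982373] 0.16070340559107588 68.45237731933594 [ 1.08942528 -4.53056777  8.35208932]
q by z 1.4604008926149585
```

View pics/s2.png

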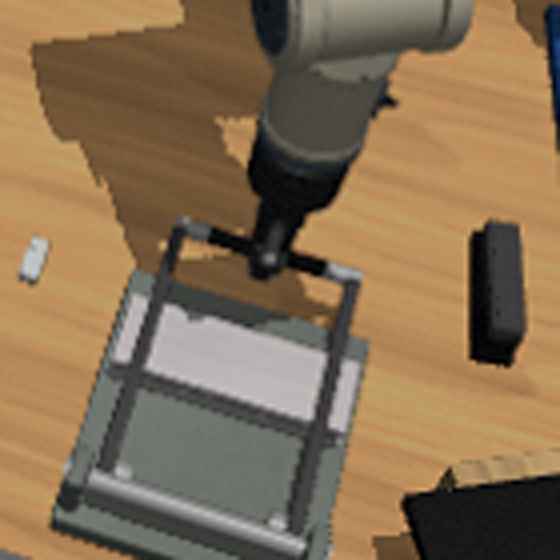

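The lever lies flat over the press. I'll press a little further to confirm it is on the stop, and hold there.

>>> play_rows --increments "0 0 0.001 0 0 0;0 0 0.003 0 0 0;0 0 0.003 0 0 0;0 0 0.003 0 0 0;0 0 0.003 0 0 0;0 0 0.003 0 0 0;0 0 0.003 0 0 0;0 0 0.003 0 0 0;0 0 0.003 0 0 0;0 0 0.003 0 0 0"

```text
clock: 22.22
eef_pos: [443.1, 262.5, 49.7]
tcp_rot: [0.001, 0.707, 0.708, 0.001]
contact_force: [-0.1, -5.3, 10.0]
gripper_width: 0.165
grasp_force: 68.6
```

```bash
python3 arc.py 1.45 1.4,1.3,1.2,1.1,1.0,.9,.8,.7,.6,.5,.4,.3,.2,.1,0.05,0
```

```text
[443.11469249 262.46829975  49.66373302] 0.16530774437239443 68.63424181938171 [-0.13240876 -5.34367247 10.0065762 ] 22.225
1.4 [ 0.     0.    -0.012]
1.3 [ 0.     0.003 -0.037]
1.2 [ 0.     0.008 -0.062]
1.1 [ 0.     0.015 -0.086]
1.0 [ 0.     0.025 -0.109]
0.9 [ 0.     0.037 -0.131]
0.8 [ 0.     0.051 -0.151]
0.7 [ 0.     0.068 -0.17 ]
0.6 [ 0.     0.086 -0.188]
0.5 [-0.     0.105 -0.203]
0.4 [-0.     0.126 -0.216]
0.3 [-0.     0.149 -0.228]
0.2 [-0.     0.172 -0.237]
0.1 [-0.     0.196 -0.243]
0.05 [-0.     0.208 -0.246]
0.0 [-0.     0.221 -0.248]
```

>>> play_rows --increments "0 0 0.002 0 0 0;0 0 0.004 0 0 0;0 0 0.004 0 0 0;0 0 0.004 0 0 0;0 0 0.004 0 0 0"

```text
clock: 22.85
eef_pos: [443.0, 262.5, 47.4]
tcp_rot: [0.001, 0.707, 0.708, 0.001]
contact_force: [-6.7, -7.8, 38.4]
gripper_width: 0.165
grasp_force: 72.5
```

```bash
python3 - <<'E'
from h import *
b=lambda q:np.array([693.5-250*np.cos(1.45-q),262,50+250*np.sin(1.45-q)])
c=cams.camera("scene");save(c,"s3.png",(325,195,395,235),8)
for dy in (-80,80): print(proj(c,[b(1.35)+[0,dy,0],b(1.4)+[0,dy,0],b(1.45)+[0,dy,0]]).round(1).tolist())
E
```

```text
[[333.4, 202.2], [332.9, 204.1], [332.3, 206.2]]
[[380.8, 216.5], [379.9, 218.3], [379.0, 220.3]]
```

View pics/s3.png

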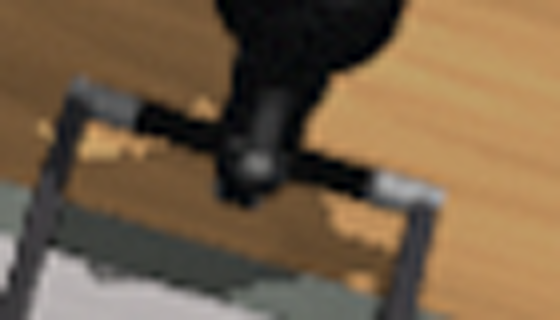

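The force rose sharply to 38 N, so it is on the stop. Backing off slightly, holding 1 s, then returning up.

>>> play_rows --increments "0 0 -0.002 0 0 0;0 0 -0.002 0 0 0;0 0 -0.002 0 0 0;0 0 -0.002 0 0 0;0 0 -0.002 0 0 0;0 0 -0.002 0 0 0;0 0 -0.002 0 0 0;0 0 -0.002 0 0 0;0 0 -0.002 0 0 0"

```text
clock: 24.02
eef_pos: [443.0, 262.5, 48.2]
tcp_rot: [0.001, 0.707, 0.708, 0.001]
contact_force: [-1.4, -4.3, 18.8]
gripper_width: 0.168
grasp_force: 70.6
```

>>> play_rows --increments "0 0 -0.012 0 0 0;0 0.003 -0.037 0 0 0;0 0.008 -0.062 0 0 0;0 0.015 -0.086 0 0 0;0 0.025 -0.109 0 0 0;0 0.037 -0.131 0 0 0;0 0.051 -0.151 0 0 0;0 0.068 -0.17 0 0 0;0 0.086 -0.188 0 0 0;0 0.105 -0.203 0 0 0;0 0.126 -0.216 0 0 0;0 0.149 -0.228 0 0 0;0 0.172 -0.237 0 0 0;0 0.196 -0.243 0 0 0;0 0.208 -0.246 0 0 0;0 0.218 -0.248 0 0 0;0 0.22 -0.249 0 0 0;0 0.22 -0.249 0 0 0"

```text
clock: 26.28
eef_pos: [661.9, 263.1, 296.0]
tcp_rot: [-0.0, 0.707, 0.707, 0.001]
contact_force: [1.0, 4.8, 5.8]
gripper_width: 0.165
grasp_force: 71.3
```

```bash
python3 arc.py 0 0.7
```

```text
[661.86521803 263.07655505 295.99755161] 0.16453041606743443 71.32290959358215 [0.99372233 4.84148974 5.8258908 ] 26.275
0.7 [ 0.    -0.153  0.078]
```

>>> play_rows --increments "0 0 0 0 0 0;0 0 0 0 0 0;0 0.001 -0.005 0 0 0;0 0.001 -0.005 0 0 0" --gripper 0.6

```text
clock: 26.78
eef_pos: [662.8, 262.3, 300.8]
tcp_rot: [0.0, 0.707, 0.707, 0.0]
contact_force: [1.0, -0.3, 0.2]
gripper_width: 0.4
grasp_force: 0.0
```

>>> play_rows --increments "0 0 0 0 0 0;0 0 0 0 0 0;0 0 0 0 0 0;0 0 0 0 0 0" --gripper 1 --force 70

```text
clock: 27.28
eef_pos: [663.0, 262.3, 300.5]
tcp_rot: [0.0, 0.707, 0.707, 0.0]
contact_force: [2.9, -1.2, 1.4]
gripper_width: 0.159
grasp_force: 68.2
```

```bash
python3 - <<'E'
from h import *
s=sensors.get_state();print(s["eef_pos"],s["contact_force"])
c=cams.camera("scene");save(c,"s4.png",(290,150,430,290),4)
print(badges(c,36))
E
```

```text
[662.95500043 262.31842238 300.54942443] [ 2.91340885 -1.23213514  1.38495218]
[([70.0, 211.0], np.int32(185), 771.3, -646.2, 28.5)]
```

View pics/s4.png

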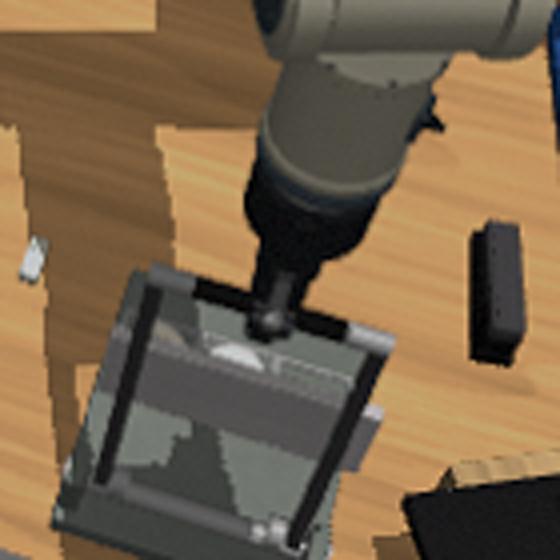

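The lever is upright and the badges are still in the middle and left pockets (crop 235,355 and 170,335). Second stroke now. I have one picture left to view, so I'll rely on numbers.

>>> play_rows --increments "0 -0.012 0.002 0 0 0;0 -0.025 0.004 0 0 0;0 -0.049 0.011 0 0 0;0 -0.072 0.02 0 0 0;0 -0.094 0.031 0 0 0;0 -0.115 0.045 0 0 0;0 -0.135 0.06 0 0 0;0 -0.153 0.077 0 0 0;0 -0.169 0.097 0 0 0;0 -0.183 0.117 0 0 0;0 -0.195 0.139 0 0 0;0 -0.205 0.162 0 0 0;0 -0.213 0.186 0 0 0;0 -0.218 0.21 0 0 0;0 -0.22 0.235 0 0 0;0 -0.22 0.247 0 0 0;0 -0.22 0.249 0 0 0;0 -0.22 0.25 0 0 0;0 -0.22 0.251 0 0 0;0 -0.22 0.251 0 0 0"

```text
clock: 29.82
eef_pos: [443.2, 261.9, 49.9]
tcp_rot: [0.001, 0.707, 0.708, 0.0]
contact_force: [1.4, -5.7, 9.4]
gripper_width: 0.159
grasp_force: 83.9
```

>>> play_rows --increments "0 0 0.002 0 0 0;0 0 0.003 0 0 0;0 0 0.003 0 0 0;0 0 0.003 0 0 0;0 0 0.003 0 0 0"

```text
clock: 30.45
eef_pos: [443.2, 262.0, 47.1]
tcp_rot: [0.001, 0.707, 0.708, 0.0]
contact_force: [-0.8, -6.8, 10.3]
gripper_width: 0.162
grasp_force: 84.0
```

>>> play_rows --increments "0 0 0.001 0 0 0;0 0 0.002 0 0 0;0 0 0.002 0 0 0;0 0 0.002 0 0 0;0 0 0.002 0 0 0;0 0 0.002 0 0 0;0 0 0.002 0 0 0;0 0 0.002 0 0 0;0 0 0.002 0 0 0;0 0 0.002 0 0 0"

```text
clock: 31.7
eef_pos: [443.0, 261.9, 45.0]
tcp_rot: [0.0, 0.707, 0.708, 0.0]
contact_force: [2.4, -5.2, 10.4]
gripper_width: 0.165
grasp_force: 85.8
```

```bash
python3 arc.py 1.45 0; python3 - <<'E'
from h import *
for n in("top","scene"):
    c=cams.camera(n);print(n,badges(c,14))
E
```

```text
[443.01769069 261.92028592  45.012494  ] 0.16463220651336308 85.79955697059631 [ 2.44841116 -5.19458614 10.44953829] 31.7
0.0 [-0.     0.22  -0.248]
top [([420.0, 130.0], np.int32(203), 815.3, -630.0, 29.2)]
scene [([70.0, 211.0], np.int32(184), 761.7, -662.2, 29.1)]
```

```bash
python3 - <<'E'
from h import *
c=cams.camera("scene");im=c["img"][195:235,325:395,::-1].copy()
old=cv2.resize(cv2.imread("pics/s3.png"),(70,40),interpolation=cv2.INTER_AREA)
for nm,(a,b,cc,d) in {"Rcap":(18,30,45,58),"Lcap":(8,18,8,20)}.items():
    t=old[a:b,cc:d].astype(np.uint8);r=cv2.matchTemplate(im,t,cv2.TM_CCOEFF_NORMED);v,_,_,_=cv2.minMaxLoc(r)[1],0,0,0;p=cv2.minMaxLoc(r)[3];print(nm,v,"shift",p[0]-cc,p[1]-a)
E
```

```text
Rcap 0.98572838306427 shift 0 0
Lcap 0.9781659245491028 shift 0 0
```

The bar is in exactly the same place as at the first stop. Returning it up.

>>> play_rows --increments "0 0 -0.012 0 0 0;0 0.003 -0.037 0 0 0;0 0.008 -0.062 0 0 0;0 0.015 -0.086 0 0 0;0 0.025 -0.109 0 0 0;0 0.037 -0.131 0 0 0;0 0.051 -0.151 0 0 0;0 0.068 -0.17 0 0 0;0 0.086 -0.188 0 0 0;0 0.105 -0.203 0 0 0;0 0.126 -0.216 0 0 0;0 0.149 -0.228 0 0 0;0 0.172 -0.237 0 0 0;0 0.196 -0.243 0 0 0;0 0.208 -0.246 0 0 0;0 0.218 -0.248 0 0 0;0 0.22 -0.249 0 0 0;0 0.22 -0.249 0 0 0"

```text
clock: 34.1
eef_pos: [662.9, 262.5, 295.1]
tcp_rot: [0.0, 0.707, 0.707, 0.001]
contact_force: [0.0, -1.0, 10.5]
gripper_width: 0.163
grasp_force: 82.9
```

>>> play_rows --increments "0 0 0 0 0 0;0 0 0 0 0 0;0 0 0 0 0 0;0 0 -0.04 0 0 0;0 0 -0.09 0 0 0;0 -0.05 -0.1 0 0 0;0 -0.11 -0.1 0 0 0;-0.06 -0.16 -0.1 0 0 0;-0.12 -0.16 -0.1 0 0 0;-0.12 -0.16 -0.1 0 0 0" --gripper 0.4

```text
clock: 35.35
eef_pos: [501.6, 139.7, 393.7]
tcp_rot: [0.0, 0.708, 0.707, -0.0]
contact_force: [0.0, 0.4, 0.4]
gripper_width: 0.599
grasp_force: 0.0
```

```bash
python3 - <<'E'
from h import *
s=sensors.get_state();print(s["eef_pos"],s["clock"])
c=cams.camera("wrist");save(c,"w8.png");print(badges(c,36))
h=cv2.cvtColor(c["img"],cv2.COLOR_RGB2HSV)
print(proj(c,[[553.5,198.3,37],[553.5,261.5,37],[662.5,262,298]]).round(0).tolist())
c=cams.camera("top");print(badges(c,36))
print(go([553.5,199,110],0))
E
```

```text
[501.60592416 139.69412751 393.72911303] 35.35
[([293.0, 53.0], np.int32(1017), 552.5, 262.1, 24.1), ([293.0, 101.0], np.int32(867), 553.3, 198.0, 24.0), ([128.0, 379.0], np.int32(137), 241.5, -329.9, 22.1)]
[[293.0, 101.0], [294.0, 53.0], [521.0, 16.0]]
[([420.0, 130.0], np.int32(202), 810.7, -622.2, 28.5)]
[ 0.0575  0.0506  0.2836  0.0004 -0.0003 -0.0009]
```

>>> play_rows --increments "0.03 0.025 0.05 0 0 0;0.057 0.051 0.11 0 0 0;0.057 0.051 0.17 0 0 0;0.057 0.051 0.23 0 0 0;0.057 0.051 0.284 0 0 0;0.057 0.051 0.284 0 0 0;0.057 0.051 0.284 0 0 0" --gripper 0.3 --force 60

```text
clock: 36.33
eef_pos: [554.9, 200.4, 110.8]
tcp_rot: [0.0, 0.707, 0.708, 0.001]
contact_force: [-0.1, 0.4, -0.7]
gripper_width: 0.696
grasp_force: 0.0
```

```bash
python3 - <<'E'
from h import *
print(sensors.get_state()["eef_pos"],go([553.4,198.6,46.8],0))
E
```

```text
[554.91174285 200.43817625 110.76097175] [-0.0019 -0.0016  0.064   0.0014 -0.0007  0.0013]
```

>>> play_rows --increments "-0.002 -0.001 0.03 0 0 0;-0.002 -0.001 0.05 0 0 0;-0.002 -0.001 0.06 0 0 0;-0.002 -0.001 0.064 0 0 0;-0.002 -0.001 0.064 0 0 0"

```text
clock: 36.95
eef_pos: [553.4, 197.6, 46.3]
tcp_rot: [0.0, 0.707, 0.707, 0.001]
contact_force: [-0.3, -0.7, -0.1]
gripper_width: 0.697
grasp_force: 0.0
```

>>> play_rows --increments "0 0 0 0 0 0;0 0 0 0 0 0;0 0 0 0 0 0;0 0 0 0 0 0;0 0 -0.04 0 0 0;0 0 -0.09 0 0 0;0 0 -0.14 0 0 0;0 0 -0.14 0 0 0" --gripper 0.6

```text
clock: 37.95
eef_pos: [555.3, 198.2, 190.2]
tcp_rot: [0.002, 0.707, 0.707, 0.004]
contact_force: [0.2, 0.6, -0.7]
gripper_width: 0.55
grasp_force: 61.9
```

```bash
python3 - <<'E'
from h import *
s=sensors.get_state();print(s["eef_pos"],s["gripper_width"])
c=cams.camera("top");print(badges(c,36))
print(go([470,-120,180],-7))
E
```

```text
[555.27018205 198.22957902 190.16127424] 0.5504313520105656
[([420.0, 130.0], np.int32(203), 811.3, -622.5, 28.8)]
[-0.3176 -0.0841  0.0068  0.0039 -0.0017  0.1175]
```

```bash
python3 - <<'E'
from h import *
print(go([545,-260,270],-7))
E
```

```text
[-0.4576 -0.0089 -0.0831  0.0039 -0.0017  0.1175]
```

>>> play_rows --increments "-0.05 0 -0.05 0 0 0;-0.1 0 -0.083 0 0 0;-0.15 0 -0.083 0 0 0.05;-0.2 -0.004 -0.083 0.002 0 0.117;-0.25 -0.004 -0.083 0.002 0 0.117;-0.3 -0.006 -0.083 0.002 0 0.117;-0.35 -0.008 -0.083 0.002 0 0.117;-0.4 -0.009 -0.083 0.002 0 0.117;-0.458 -0.009 -0.083 0.002 0 0.117;-0.458 -0.009 -0.083 0.002 0 0.117;-0.458 -0.009 -0.083 0.002 0 0.117;-0.458 -0.009 -0.083 0.002 0 0.117"

```text
clock: 39.5
eef_pos: [543.9, -259.5, 267.6]
tcp_rot: [-0.001, 0.748, 0.663, -0.001]
contact_force: [0.1, -0.2, -0.4]
gripper_width: 0.551
grasp_force: 62.0
```

```bash
python3 - <<'E'
from h import *
s=sensors.get_state();print(s["eef_pos"],s["gripper_width"],s["grasp_force"],s["clock"])
c=cams.camera("wrist");save(c,"w9.png",s=1.5)
np.savez("w9.npz",**{k:np.array(c[k]) for k in("camera_matrix","k1","R","t")})
E
```

```text
[ 543.90160458 -259.49297341  267.63310101] 0.5513319087902538 61.95291996002197 39.5
```

View pics/w9.png

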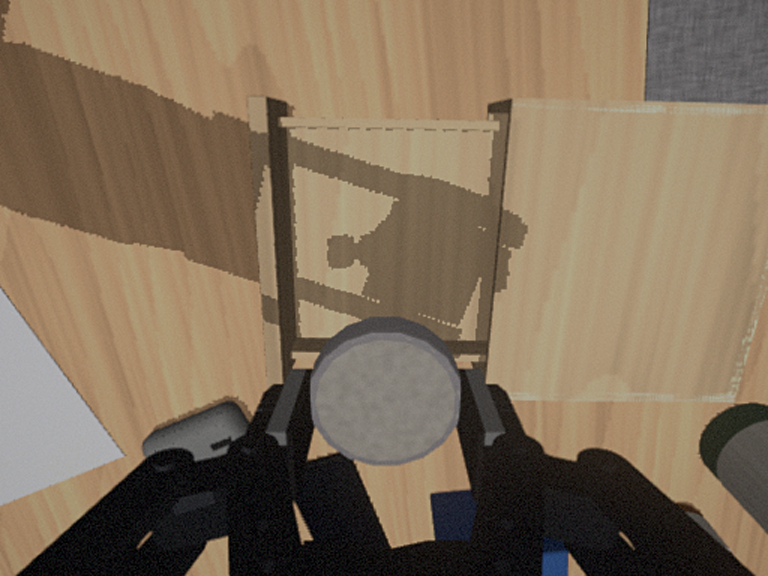

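This last picture shows the drawer square to the tool. The front's top-left corner is at (249,98), the inner wall tops are at v≈120 (+y side) and v≈345 (−y side), the floor's front edge is at u≈296, and the carcass edge is at u≈512.

```bash
python3 - <<'E'
from h import *
c=dict(np.load("w9.npz"))
f=lambda p,z:onz(c,np.array(p)/1.5,z).round(0).tolist()
a=np.radians(-7);ax=np.array([np.cos(a),np.sin(a)]);ay=np.array([-ax[1],ax[0]])
for n,p,z in(("front top outer +y corner",[249,98],71),("front top inner +y",[268,98],71),("floor front edge",[297,240],11),("+y wall top inner",[390,129],39),("+y wall floor",[390,131],11),("-y wall top inner",[390,345],39),("carcass top +y corner",[512,100],75)):
    w=np.array(f(p,z)[0][:2]);print(n,w,"x'",(w@ax).round(0),"y'",(w@ay).round(0))
for w in([470,-149],[447,-351],[628,-170],[601,-377]): print(w,np.dot(w,ax).round(0),np.dot(w,ay).round(0))
for w in([0,40],[0,-40]):pass
E
```

```text
front top outer +y corner [ 472. -151.] x' 487.0 y' -92.0
front top inner +y [ 484. -152.] x' 499.0 y' -92.0
floor front edge [ 472. -255.] x' 500.0 y' -196.0
+y wall top inner [ 556. -180.] x' 574.0 y' -111.0
+y wall floor [ 556. -182.] x' 574.0 y' -113.0
-y wall top inner [ 537. -343.] x' 575.0 y' -275.0
carcass top +y corner [ 632. -172.] x' 648.0 y' -94.0
[470, -149] 485.0 -91.0
[447, -351] 486.0 -294.0
[628, -170] 644.0 -92.0
[601, -377] 642.0 -301.0
```

```bash
python3 - <<'E'
from h import *
print(sensors.get_state()["eef_pos"],go([546.8,-223.3,90],-7))
E
```

```text
[ 544.06601338 -259.48721577  267.90580415] [ 0.0362 -0.0011  0.1779 -0.0027 -0.0003  0.0018]
```

>>> play_rows --increments "0.036 -0.001 0.06 0 0 0;0.036 -0.001 0.12 0 0 0;0.036 -0.001 0.178 0 0 0;0.036 -0.001 0.21 0 0 0;0.036 -0.001 0.225 0 0 0;0.036 -0.001 0.23 0 0 0;0.036 -0.001 0.23 0 0 0"

```text
clock: 40.42
eef_pos: [547.8, -225.0, 39.3]
tcp_rot: [-0.0, 0.749, 0.663, -0.0]
contact_force: [-0.3, 0.3, 0.1]
gripper_width: 0.55
grasp_force: 62.0
```

>>> play_rows --increments "0 0 0.001 0 0 0;0 0 0.002 0 0 0;0 0 0.003 0 0 0;0 0 0.003 0 0 0"

```text
clock: 40.92
eef_pos: [547.4, -225.0, 35.9]
tcp_rot: [-0.0, 0.749, 0.663, -0.001]
contact_force: [-0.3, 1.0, 5.5]
gripper_width: 0.554
grasp_force: 62.7
```

Contact with the drawer floor as expected. Releasing, then going back for the other badge.

>>> play_rows --increments "0 0 0 0 0 0;0 0 0 0 0 0;0 0 -0.03 0 0 0;0 0 -0.08 0 0 0;0 0 -0.13 0 0 0;0 0 -0.18 0 0 0;0 0 -0.18 0 0 0" --gripper 0.3

```text
clock: 41.8
eef_pos: [549.6, -225.7, 219.5]
tcp_rot: [0.003, 0.749, 0.663, 0.001]
contact_force: [-0.4, -0.4, -0.6]
gripper_width: 0.7
grasp_force: 0.0
```

```bash
python3 - <<'E'
from h import *
s=sensors.get_state();print(s["eef_pos"],s["gripper_width"],s["clock"])
c=cams.camera("wrist");h=cv2.cvtColor(c["img"],cv2.COLOR_RGB2HSV)
m=((h[...,1]<45)&(h[...,2]>85)).astype(np.uint8)
k,l,st,ce=cv2.connectedComponentsWithStats(m)
for i in range(1,k):
    if st[i,4]>300: print(st[i],onz(c,ce[i],25).round(0))
for n in("top","scene"):
    c=cams.camera(n);print(n,badges(c,25),badges(c,36),proj(c,[553,261.5,37]))
print(go([553,262,190],0))
E
```

```text
[ 549.55996675 -225.74569622  219.54181805] 0.6995830606202584 41.8
[281   0  30  18 425] [[602. -85.  25.]]
[ 444    0   68  106 6590] [[ 766. -142.   25.]]
[423 109  89  10 460] [[ 767. -197.   25.]]
[ 229  145   49   47 1781] [[ 547. -224.   25.]]
[   0  266   54  108 3128] [[ 236. -385.   25.]]
top [([420.0, 130.0], np.int32(202), 812.8, -626.0, 28.7), ([168.0, 196.0], np.int32(147), 555.9, 269.5, 27.9), ([242.0, 324.0], np.int32(115), 115.5, -8.0, 31.7)] [([420.0, 130.0], np.int32(202), 810.7, -622.2, 28.5), ([168.0, 196.0], np.int32(147), 555.6, 267.4, 27.7), ([242.0, 324.0], np.int32(115), 118.0, -8.2, 31.5)] [[168.59833697 196.25552116]]
scene [([70.0, 211.0], np.int32(185), 766.5, -654.2, 28.8)] [([70.0, 211.0], np.int32(185), 771.3, -646.2, 28.5)] [[347.18481304 241.8258055 ]]
[ 0.4837 -0.0527  0.0246 -0.0033 -0.0005 -0.1162]
```

>>> play_rows --increments "0.05 -0.005 0.02 0 0 0;0.1 -0.01 0.024 0 0 -0.05;0.15 -0.016 0.024 -0.003 0 -0.116;0.2 -0.02 0.024 -0.003 0 -0.116;0.25 -0.027 0.024 -0.003 0 -0.116;0.3 -0.033 0.024 -0.003 0 -0.116;0.35 -0.038 0.024 -0.003 0 -0.116;0.4 -0.044 0.024 -0.003 0 -0.116;0.45 -0.05 0.024 -0.003 0 -0.116;0.484 -0.053 0.024 -0.003 0 -0.116;0.484 -0.053 0.024 -0.003 0 -0.116;0.484 -0.053 0.08 -0.003 0 -0.116;0.484 -0.053 0.105 -0.003 0 -0.116;0.484 -0.053 0.105 -0.003 0 -0.116;0.484 -0.053 0.105 -0.003 0 -0.116"

```text
clock: 43.82
eef_pos: [553.6, 261.6, 110.8]
tcp_rot: [0.0, 0.707, 0.707, 0.0]
contact_force: [-0.2, 0.4, 0.4]
gripper_width: 0.699
grasp_force: 0.0
```

```bash
python3 - <<'E'
from h import *
s=sensors.get_state();print(s["eef_pos"],s["clock"])
c=cams.camera("wrist");h=cv2.cvtColor(c["img"],cv2.COLOR_RGB2HSV)
for th in(85,110,150):
  m=((h[...,1]<45)&(h[...,2]>th)).astype(np.uint8)
  k,l,st,ce=cv2.connectedComponentsWithStats(m)
  for i in range(1,k):
    if 500<st[i,4]<9000: print(th,st[i],onz(c,ce[i],36).round(0))
print(proj(c,[553,261.8,37]),go([553,262,46.8],0))
E
```

```text
[553.61925037 261.55968575 110.7677376 ] 43.825
85 [ 451  119   61  186 4812] [[705. 259.  36.]]
85 [ 457  258   55  118 2958] [[733. 182.  36.]]
110 [ 453  133   59  172 4169] [[706. 258.  36.]]
110 [ 460  258   52  104 2421] [[732. 186.  36.]]
110 [271 267  57  57 715] [[589. 185.  36.]]
150 [ 200   58  111  113 2010] [[549. 340.  36.]]
150 [ 462  142   50  162 2391] [[709. 259.  36.]]
150 [ 223  184   65   61 2070] [[552. 264.  36.]]
[[256.119809  216.3140415]] [ 0.0001 -0.0011  0.0646  0.0022 -0.0004 -0.0006]
```

>>> play_rows --increments "0 -0.001 0.03 0 0 0;0 -0.001 0.05 0 0 0;0 -0.001 0.06 0 0 0;0 -0.001 0.064 0 0 0;0 -0.001 0.064 0 0 0"

```text
clock: 44.5
eef_pos: [552.5, 262.1, 46.6]
tcp_rot: [0.0, 0.707, 0.707, 0.0]
contact_force: [0.4, 0.6, 0.6]
gripper_width: 0.702
grasp_force: 0.0
```

>>> play_rows --increments "0 0 0 0 0 0;0 0 0 0 0 0;0 0 0 0 0 0;0 0 0 0 0 0;0 0 -0.04 0 0 0;0 0 -0.09 0 0 0;0 0 -0.14 0 0 0;0 0 -0.16 0 0 0;0 0 -0.16 0 0 0" --gripper 0.6

```text
clock: 45.62
eef_pos: [553.2, 262.5, 208.7]
tcp_rot: [0.001, 0.707, 0.707, 0.002]
contact_force: [0.2, -0.8, -0.8]
gripper_width: 0.552
grasp_force: 61.6
```

```bash
python3 - <<'E'
from h import *
s=sensors.get_state();print(s["eef_pos"],s["gripper_width"])
print(go([537.1,-302.7,190],-7))
E
```

```text
[553.22237241 262.52798792 208.71039914] 0.5520582661232052
[-0.5653 -0.0161  0.0176  0.0047 -0.002   0.1165]
```

>>> play_rows --increments "-0.05 0 0 0 0 0;-0.1 0 0 0 0 0.05;-0.15 0 0 0.004 -0.002 0.117;-0.2 -0.005 0 0.004 -0.002 0.117;-0.25 -0.005 0 0.004 -0.002 0.117;-0.3 -0.008 0 0.004 -0.002 0.117;-0.35 -0.01 0 0.004 -0.002 0.117;-0.4 -0.011 0 0.004 -0.002 0.117;-0.45 -0.012 0 0.004 -0.002 0.117;-0.5 -0.014 0 0.004 -0.002 0.117;-0.54 -0.016 0.01 0.004 -0.002 0.117;-0.565 -0.016 0.018 0.004 -0.002 0.117;-0.565 -0.016 0.018 0.004 -0.002 0.117;-0.565 -0.016 0.018 0.004 -0.002 0.117;-0.565 -0.016 0.018 0.004 -0.002 0.117"

```text
clock: 47.5
eef_pos: [536.4, -301.8, 188.5]
tcp_rot: [-0.0, 0.749, 0.663, -0.002]
contact_force: [-0.2, -0.5, -0.1]
gripper_width: 0.55
grasp_force: 61.6
```

```bash
python3 - <<'E'
from h import *
s=sensors.get_state();print(s["eef_pos"],s["gripper_width"],s["grasp_force"],s["clock"])
c=cams.camera("wrist");h=cv2.cvtColor(c["img"],cv2.COLOR_RGB2HSV)
m=((h[...,1]<45)&(h[...,2]>85)).astype(np.uint8)
k,l,st,ce=cv2.connectedComponentsWithStats(m)
for i in range(1,k):
    if st[i,4]>800: print(st[i],onz(c,ce[i],25).round(0))
print(go([537.1,-302.7,39],-7))
E
```

```text
[ 536.359172   -301.81888823  188.51093477] 0.5504284249013376 61.61149263381958 47.5
[ 230   59   59   61 2774] [[ 547. -224.   25.]]
[ 207  220  100   90 7104] [[ 524. -392.   25.]]
[   0  261   45   74 1706] [[ 259. -410.   25.]]
[  56  282   86   48 1361] [[ 345. -419.   25.]]
[-0.0004  0.0012  0.1496 -0.0027  0.0021  0.0008]
```

Badge B is still at (547,−224), 80 mm away. Lowering A.

>>> play_rows --increments "0 0.001 0.05 0 0 0;0 0.001 0.1 0 0 0;0 0.001 0.135 0 0 0;0 0.001 0.148 0 0 0;0 0.001 0.15 0 0 0;0 0.001 0.152 0 0 0;0 0.001 0.153 0 0 0;0 0.001 0.153 0 0 0"

```text
clock: 48.55
eef_pos: [537.4, -303.8, 36.6]
tcp_rot: [0.001, 0.749, 0.662, -0.001]
contact_force: [0.3, 0.6, 4.7]
gripper_width: 0.548
grasp_force: 62.3
```

>>> play_rows --increments "0 0 0 0 0 0;0 0 0 0 0 0;0 0 -0.03 0 0 0;0 0 -0.08 0 0 0;0 0 -0.13 0 0 0;0 0 -0.15 0 0 0;0 0 -0.15 0 0 0" --gripper 0.3

```text
clock: 49.42
eef_pos: [537.9, -303.6, 187.0]
tcp_rot: [0.001, 0.749, 0.662, -0.001]
contact_force: [-0.3, 1.3, -0.0]
gripper_width: 0.698
grasp_force: 0.0
```

```bash
python3 - <<'E'
from h import *
s=sensors.get_state();print(s["eef_pos"],s["gripper_width"],s["clock"])
c=cams.camera("wrist");h=cv2.cvtColor(c["img"],cv2.COLOR_RGB2HSV)
m=((h[...,1]<45)&(h[...,2]>85)).astype(np.uint8)
k,l,st,ce=cv2.connectedComponentsWithStats(m)
for i in range(1,k):
    if st[i,4]>800: print(st[i],onz(c,ce[i],25).round(0))
print(go([415,-247.5,186],-7))
E
```

```text
[ 537.86667951 -303.56823228  186.9717246 ] 0.6977596981796651 49.425
[ 227   56   59   62 2831] [[ 547. -224.   25.]]
[ 230  152   53   52 2152] [[ 537. -303.   25.]]
[   0  265   42   69 1479] [[ 261. -411.   25.]]
[  53  282   81   42 1142] [[ 352. -416.   25.]]
[ 0.0403 -0.1279 -0.0004 -0.0023  0.0024 -0.0005]
```

Both badges lie in the drawer at (547,−224) and (537,−303). Now to the front of the drawer with the fingers shut.

>>> play_rows --increments "0.02 -0.06 0 0 0 0;0.04 -0.12 0 0 0 0;0.04 -0.128 0 -0.002 0.002 0;0.04 -0.128 0.04 -0.002 0.002 0;0.04 -0.128 0.09 -0.002 0.002 0;0.04 -0.128 0.125 -0.002 0.002 0;0.04 -0.128 0.132 -0.002 0.002 0;0.04 -0.128 0.132 -0.002 0.002 0" --gripper 1

```text
clock: 50.48
eef_pos: [414.6, -248.1, 53.3]
tcp_rot: [-0.001, 0.749, 0.662, -0.001]
contact_force: [-0.3, -0.7, 1.0]
gripper_width: -0.003
grasp_force: 0.0
```

>>> play_rows --increments "0 0.02 0 0 0 0;0 0.035 0 0 0 0;0 0.05 0 0 0 0;0 0.065 0 0 0 0;0 0.08 0 0 0 0;0 0.095 0 0 0 0;0 0.11 0 0 0 0;0 0.125 0 0 0 0;0 0.14 0 0 0 0;0 0.15 0 0 0 0;0 0.15 0 0 0 0"

```text
clock: 51.85
eef_pos: [564.7, -266.6, 54.1]
tcp_rot: [0.0, 0.749, 0.662, 0.0]
contact_force: [0.2, -0.2, 0.2]
gripper_width: -0.0
grasp_force: 0.0
```

>>> play_rows --increments "0 0.005 0 0 0 0;0 0.01 0 0 0 0;0 0.014 0 0 0 0;0 0.018 0 0 0 0;0 0.018 0 0 0 0"

```text
clock: 52.48
eef_pos: [581.3, -268.6, 53.6]
tcp_rot: [-0.0, 0.749, 0.662, -0.001]
contact_force: [-2.9, -1.2, 5.6]
gripper_width: -0.001
grasp_force: 2.8
```

>>> play_rows --increments "0 0.002 0 0 0 0;0 0.004 0 0 0 0;0 0.006 0 0 0 0;0 0.006 0 0 0 0"

```text
clock: 52.98
eef_pos: [587.3, -269.5, 53.7]
tcp_rot: [-0.0, 0.749, 0.662, -0.0]
contact_force: [-0.8, -1.7, 4.5]
gripper_width: 0.001
grasp_force: 2.3
```

>>> play_rows --increments "0 0.002 0 0 0 0;0 0.004 0 0 0 0;0 0.004 0 0 0 0"

```text
clock: 53.35
eef_pos: [589.5, -269.7, 53.5]
tcp_rot: [-0.002, 0.749, 0.662, -0.001]
contact_force: [-9.6, -3.3, 10.1]
gripper_width: 0.0
grasp_force: 6.9
```

>>> play_rows --increments "0 0.002 0 0 0 0;0 0.004 0 0 0 0;0 0.004 0 0 0 0"

```text
clock: 53.72
eef_pos: [589.8, -269.7, 53.3]
tcp_rot: [-0.005, 0.749, 0.662, -0.004]
contact_force: [-24.3, -2.6, 22.7]
gripper_width: -0.003
grasp_force: 15.4
```

>>> play_rows --increments "0 -0.02 0 0 0 0;0 -0.06 0 0 0 0;0 -0.06 -0.06 0 0 0;0 -0.1 -0.12 0 0 0;0 -0.1 -0.17 0 0 0;0 -0.1 -0.17 0 0 0;0 -0.1 -0.17 0 0 0"

```text
clock: 54.6
eef_pos: [495.9, -257.6, 223.0]
tcp_rot: [-0.001, 0.749, 0.662, -0.0]
contact_force: [-1.2, 0.7, 0.2]
gripper_width: 0.003
grasp_force: 0.0
```

```bash
python3 - <<'E'
from h import *
s=sensors.get_state();print(s["eef_pos"],s["contact_force"],s["clock"])
a=np.radians(-7);ax=np.array([np.cos(a),np.sin(a)]);ay=np.array([-ax[1],ax[0]])
T=cams.camera("top");S=cams.camera("scene");W=cams.camera("wrist")
save(S,"s9.png");save(W,"w10.png")
# profile along drawer axis at y'=-150, -240 in wrist & scene, plane z=71
for nm,c in(("wrist",W),("top",T)):
  for yp in(-130,-150,-170):
    xs=np.arange(600,680,3);P=np.array([[*(x*ax+yp*ay),73] for x in xs])
    uv=proj(c,P).round().astype(int);ok=(uv[:,0]>=0)&(uv[:,0]<512)&(uv[:,1]>=0)&(uv[:,1]<384)
    g=c["img"].mean(2);print(nm,yp,[(int(x),int(g[v,u])) for x,(u,v),o in zip(xs,uv,ok) if o])
# lever: bar dark at predicted scene pixel
b=np.array([662.5,262,298]);u,v=proj(S,b)[0];print("bar",u,v,S["img"][int(v)-3:int(v)+4,int(u)].mean(1))
E
```

```text
[ 495.89367775 -257.64968553  223.02876442] [-1.20055291  0.69185007  0.23553899] 54.6
wrist -130 [(600, 139), (603, 138), (606, 133), (609, 140), (612, 81), (615, 53), (618, 57), (621, 60), (624, 46), (627, 55), (630, 52), (633, 41), (636, 143), (639, 137), (642, 135), (645, 125), (648, 142), (651, 143), (654, 146), (657, 149), (660, 153), (663, 152), (666, 147), (669, 150), (672, 152), (675, 153), (678, 152)]
wrist -150 [(600, 134), (603, 139), (606, 140), (609, 135), (612, 82), (615, 50), (618, 62), (621, 57), (624, 53), (627, 55), (630, 56), (633, 46), (636, 139), (639, 136), (642, 139), (645, 144), (648, 134), (651, 144), (654, 147), (657, 151), (660, 150), (663, 152), (666, 151), (669, 150), (672, 152), (675, 156), (678, 151)]
wrist -170 [(600, 139), (603, 137), (606, 140), (609, 140), (612, 55), (615, 50), (618, 66), (621, 53), (624, 55), (627, 53), (630, 54), (633, 80), (636, 137), (639, 135), (642, 141), (645, 107), (648, 146), (651, 142), (654, 149), (657, 151), (660, 157), (663, 150), (666, 151), (669, 150), (672, 156), (675, 152), (678, 153)]
top -130 [(600, 131), (603, 1
[... 385 characters left out ...]
(618, 126), (621, 127), (624, 125), (627, 125), (630, 106), (633, 56), (636, 126), (639, 128), (642, 123), (645, 97), (648, 97), (651, 124), (654, 136), (657, 137), (660, 141), (663, 139), (666, 136), (669, 136), (672, 141), (675, 142), (678, 140)]
top -170 [(600, 77), (603, 74), (606, 72), (609, 72), (612, 70), (615, 97), (618, 123), (621, 129), (624, 130), (627, 106), (630, 106), (633, 54), (636, 94), (639, 120), (642, 122), (645, 108), (648, 126), (651, 126), (654, 135), (657, 138), (660, 141), (663, 139), (666, 136), (669, 140), (672, 142), (675, 142), (678, 140)]
bar 356.0214754989735 226.6442620319038 [119.33333333  55.66666667  23.          26.66666667  25.
  18.          19.        ]
```

The front's outer face is at x'≈634.5 with the carcass edge directly 12 mm behind it. The push ended on a hard stop and the drawer stayed home. The lever bar is at its rest position. Handing in.

```bash
python3 -c "
from h import *
print(badges(cams.camera('top')),badges(cams.camera('scene')))
print(bot.finish_job())"
```

```text
[([420.0, 130.0], np.int32(202), 814.6, -629.4, 28.9)] [([70.0, 211.0], np.int32(184), 762.1, -661.4, 29.0)]
the job is handed in; nothing more can be done
None
```

I handed the job in at about 55 s: both badges on the desk were pressed with two full strokes and laid face up in the drawer, the drawer was pushed home against its stop, and the lever is back up; the hand-in returned no verdict.

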